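Roll the glide strip home on the sheet-support rail

ROBOT

A 6-joint arm with a two-finger parallel gripper is mounted at the origin on the work surface. World frame = base frame: x ahead of the robot, y to its left, z up, the work surface at z = 0. Lengths are in m, angles in rad, forces in N, time in s.
With the tool pointing down it reaches from about 0.4 to 0.925 m from the base axis. Payload 12.5 kg.
Tool frame: the origin (TCP) lies at the very end of the fingers, on their centre line; the grasp point (between the pads) lies 19 mm behind it; y points along the fingers, x is the direction in which the jaws open and shut, and the axes are right-handed (so a half turn about y gives the same grasp; the last joint's range is limited). The gripper opens to 95 mm and grips with 3 to 60 N. Pads are 20 mm wide; open, the fingers measure 119 mm over their backs; the gripper's body (75 mm by 180 mm) begins 59 mm behind the grasp point.
Start: joints at [1.21, 0.491, 1.559, -0, 1.092, -0.106], TCP at [0.158, 0.605, 0.215] pointing down, gripper open.
Joint ranges: [-3.1, 3.1], [-0.84, 2.19], [0.05, 2.79], [-1.13, 4.28], [0.06, 2.93], [-2.69, 2.69]. Speed limits (rad/s): [2.22, 2.22, 2.79, 3.14, 3.14, 3.14].

INTERFACE

Orientations are given as a unit quaternion [x, y, z, w].
In Python, from plant import readout, get_image, camera_info, r gives the robot as it stands.
- The arm moves only by the shell command python3 -m jog 'ROWS' [FORCE]. ROWS is JSON, a list of rows, each an object with "translation": the shift along the tool's x, y, z in units of 30 mm (1.0 is 30 mm), a list of three; "angular": the turn, a rotation vector about the tool's x, y, z in degrees, a list of three; "grip": the opening in per cent of the stroke, from 0 (shut) to 100 (fully open). In form: [{"translation": [dx, dy, dz], "angular": [ax, ay, az], "grip": grip}, ...]. A call has 1 to 12 rows; each row is the pose to reach, as a shift and turn from the pose commanded when the call began, along the tool's axes at that moment; what a row does not reach only later rows make up. A row lasts 1/12 s, in which the tool goes at most 41.7 mm and 7.16 degrees, less where a joint would pass 70% of its speed; a pose out of reach is approached as far as the arm can. A call with a gripper value outside its range is refused whole. The fingers move at their own pace and stop on an object; FORCE is the grip in N (left out, the last holds). Time passes only in rows, so rows that repeat a pose let the fingers close. It gives the time, the measured TCP pose, the force and the opening at its end, in the units of the state.
- readout.sense(): the state, without advancing time (a new reading comes with each control period).
- get_image(name): name is "scene" or "top" or "wrist"; returns the picture (420x560x3 uint8, blue, green, red); there is no depth.
- camera_info(name): a dict with "mtx" (3x3 intrinsics, pixels), "rvec" (rotation vector, rad) and "tvec" (3), from world to camera coordinates, as OpenCV has them; the wrist camera has in their place "hand_eye" (4x4, takes a point from camera to tool coordinates, whose origin is the TCP and whose axes are the tool frame's). Camera axes: x right, y down, z forward; pixel columns grow to the right and rows downward; lengths in m; the calibration is good to about 2 mm. The wrist camera is an equidistant fisheye: a pixel r from the principal point sees the ray r / f radians off the axis. A picture is of the moment at which its call begins: read the wrist's pose just before it. camera_info takes no time and is no camera call.
- r.sign_off(): hands the job in, once; it reports no verdict.
The state is a dict: "clock": time; "joints": joint angles; "joint_vel": joint speeds; "joint_efforts": joint torques, N m; "tcp_pos": TCP position; "tool_rot": TCP orientation; "force": force on the tool from outside, world axes, zero at the start; "wrist_torque": the same for the moment, N m; "grip_width": finger opening in m.
Only numpy, scipy, OpenCV 4.12 (cv2) and the standard library are available. Lean on these libraries where they do the work, as an engineer would, in place of code of your own. Each camera call takes 0.05 s, during which the arm holds its last target.

TASK

The six green glides on the sheet rail have only been started by hand: take the hand roller out of its block by the handle and roll it along the whole strip from one end to the other with a firm, even push of about 15 to 20 N (much more would hurt the rail), without lifting off part-way, until every glide is fully home and the strip is flat. Press with the wheel only, then put the roller back upright, fully down in its block, let go, and leave the other things where they are.

Things in the scene. Friction and masses are not known exactly. Their poses are not given: they have to be found in the camera images.
- rail_top (a point): point over the middle of the foot plate, at the nominal height of the tops of seated glides, 64 mm above the bench; the true tops differ, unmeasured, with the jackscrews (up to 4 mm at the middle, 9 mm at the ends). y along the rail, z up.
- rail_end1 (a point): like rail_top but over the free end of glide 1 (y = -120 mm), centre of its width, at nominal height.
- rail_end6 (a point): like rail_top but over the free end of glide 6 (y = +120 mm), centre of its width, at nominal height.
- roller_grip (a point): centre of the roller's upright, flat-sided handle: 26 mm (roller's x) by 30 mm (roller's y), 62 mm high (31 mm above and below this point). The lowest point of the wheel is 89 mm below it. Axes as the roller.
- roller_axle (a point): centre of the roller's wheel (black, slightly crowned tread, orange hubs, 44 mm diameter, 30 mm wide; fork 42 mm wide over the tines), 67 mm below roller_grip. Axes as the roller.
- pocket (a point): centre of the mouth of the pocket in the dark wooden tool block (110 x 100 x 60 mm high, fixed). Pocket: 50 mm (x) by 52 mm (y), 50 mm deep, 3 mm bevelled mouth. The roller hangs in it by its crown plate, which rests on the block's top, axle along the block's x (110 mm side; either way round), axle 24 mm below the mouth, handle centre 43 mm above it.
- pipe_offcut: bystander: short steel tube standing upright, 60 mm across, 55 mm high; origin at its underside
- disc: bystander: flat steel disc, 76 mm across, 10 mm thick; origin at its underside
- tin: bystander: small tin with a blue wrap, 60 mm across, 75 mm high; origin at its underside
- spanner: bystander: spanner lying flat, 160 mm long along its x; origin at its underside
- glide1 (a joint): how far glide 1 has been pressed down, m: 0 = standing 6 mm proud, 0.006 = fully home (shoulders on the rail's lips). It starts 4 to 6 mm proud, slides straight down against a steady barb friction of 8 to 12 N and stays where it is left; at 0.006 it stops hard.
- glide2 (a joint): how far glide 2 has been pressed down, m: 0 = standing 6 mm proud, 0.006 = fully home (shoulders on the rail's lips). It starts 4 to 6 mm proud, slides straight down against a steady barb friction of 8 to 12 N and stays where it is left; at 0.006 it stops hard.
- glide3 (a joint): how far glide 3 has been pressed down, m: 0 = standing 6 mm proud, 0.006 = fully home (shoulders on the rail's lips). It starts 4 to 6 mm proud, slides straight down against a steady barb friction of 8 to 12 N and stays where it is left; at 0.006 it stops hard.
- glide4 (a joint): how far glide 4 has been pressed down, m: 0 = standing 6 mm proud, 0.006 = fully home (shoulders on the rail's lips). It starts 4 to 6 mm proud, slides straight down against a steady barb friction of 8 to 12 N and stays where it is left; at 0.006 it stops hard.
- glide5 (a joint): how far glide 5 has been pressed down, m: 0 = standing 6 mm proud, 0.006 = fully home (shoulders on the rail's lips). It starts 4 to 6 mm proud, slides straight down against a steady barb friction of 8 to 12 N and stays where it is left; at 0.006 it stops hard.
- glide6 (a joint): how far glide 6 has been pressed down, m: 0 = standing 6 mm proud, 0.006 = fully home (shoulders on the rail's lips). It starts 4 to 6 mm proud, slides straight down against a steady barb friction of 8 to 12 N and stays where it is left; at 0.006 it stops hard.
- roller: hand roller: wooden handle above a steel crown plate (70 x 32 x 6 mm, its top 37 mm below the handle's centre), fork and wheel below. Origin at the lowest point of its wheel. The axle lies along its x, so it rolls along its y; z up along the handle. The whole tool weighs 0.2 to 0.5 kg.
- rail: sheet rail, 272 mm long (y) x 84 mm: foot plate fixed to the bench, on it by jackscrews a 40 mm wide aluminium channel with six green glide caps end to end, each 40 long, 36 wide, 8 mm thick, 3 mm end bevels, centred at y = -100, -60, -20, 20, 60, 100 mm. The jackscrews are set by hand: the strip stands up to 4 mm above or below nominal and slopes along y by up to 0.04 rad; origin under the plate.
Things that resemble listed ones, but are neither listed nor needed, are in the scene too. What is shaped like the roller but red or turquoise is not meant.

How it is judged:
On the way, in this order (a step that is already met when the one before it is completed fails the run):
1. the roller is lifted clear of its block, all glides still proud (z of roller_axle in the frame of pocket above 0.025 m and value of joint each of glide1, glide2, glide3, glide4, glide5, glide6 below 0.0045 m), for 0.1 s.
2. all six glides are home, with the wheel still down on the strip (value of joint each of glide1, glide2, glide3, glide4, glide5, glide6 above 0.0045 m and not (z of roller_axle in the frame of rail_top above 0.05 m)), for 0.2 s.
At the end, for the whole second after the job is handed in: All six glides are home to within 1.5 mm (joint above 0.0045), and the roller hangs released and at rest in its block: axle within 10 mm of the pocket's centre and at least 19 mm below its mouth, handle within 0.15 rad of upright (value of joint each of glide1, glide2, glide3, glide4, glide5, glide6 above 0.0045 m and z of roller_axle in the frame of pocket below -0.019 m and horizontal distance between roller_axle and pocket below 0.01 m and angle between roller_grip's own z axis and vertical below 0.15 rad and linear speed of roller below 0.02 m/s); the robot touches nothing.
It fails at once if the roller presses on the rail or its glides with more than 40 N in all (contact force between roller and rail above 40 N).
It fails at once if the fingers or the arm press on the rail or its glides (more than 3 N) (contact force between any of the fingers, the arm and rail above 3 N).
It fails at once if the wheel is lifted high off the strip (axle over 50 mm above rail_top) while some glides are home and others are not (value of joint any of glide1, glide2, glide3, glide4, glide5, glide6 above 0.0045 m and (not (value of joint glide1 above 0.0045 m) or not (value of joint glide2 above 0.0045 m) or not (value of joint glide3 above 0.0045 m) or not (value of joint glide4 above 0.0045 m) or not (value of joint glide5 above 0.0045 m) or not (value of joint glide6 above 0.0045 m)) and z of roller_axle in the frame of rail_top above 0.05 m).
It fails at once if a bystander is moved more than 20 mm (distance of any of pipe_offcut, disc, tin, spanner from where it was at the start of the episode above 0.02 m).
It also fails if it takes over 72 s, if anything falls off the work surface, if the arm or the gripper's body presses on something with over 40 N, if the wrist force passes 120 N, or if a joint passes its speed limit or range.

## Working session

There is one attempt and no reset: what is moved stays moved. The work goes in short steps, Python scripts to look and compute and a shell command to move; the robot and the scene stay as the last step left them, time stands still between calls to the robot, and variables do not carry over. Pictures are saved under pics/ and viewed, and the job is handed in when it is done.

```bash
mkdir -p pics; ls; cat > h.py <<'E'
import numpy as np, cv2, json
from plant import readout, get_image, camera_info, r
from scipy.spatial.transform import Rotation as R
E
python3 - <<'E'
from h import *
s=readout.sense();print(s)
for n in ("scene","top","wrist"):
    cv2.imwrite(f"pics/{n}0.png",get_image(n)); print(n,camera_info(n))
E
```

```text
pics
{'clock': 0.0, 'joints': array([ 1.21040063e+00,  4.91587513e-01,  1.55948756e+00, -2.59035583e-05,
        1.09166021e+00, -1.05614488e-01]), 'joint_vel': array([ 4.59925398e-05,  1.17875907e-03, -5.73535993e-05, -2.68571495e-04,
       -1.56377325e-04, -7.63343838e-04]), 'joint_efforts': array([ 1.56207761e-04, -6.12635994e+01, -2.58194429e+01,  6.93178433e-02,
        4.81103396e-02, -8.91931768e-05]), 'tcp_pos': array([0.1574244 , 0.60458838, 0.21403125]), 'tool_rot': array([ 0.55968778,  0.43208887, -0.43276814, -0.55924998]), 'force': array([0.88113465, 0.54933221, 0.3270221 ]), 'wrist_torque': array([ 0.00798412,  0.02535601, -0.01057362]), 'grip_width': 0.09494952397312431}
scene {'mtx': array([[422.9457989 ,   0.        , 283.87451844],
       [  0.        , 422.9457989 , 205.55660263],
       [  0.        ,   0.        ,   1.        ]]), 'rvec': array([ 2.21679681,  0.69841722, -0.34025521]), 'tvec': array([-0.45531692, -0.18140393,  1.71973414])}
top {'mtx': array([[423.6246876 ,   0.        , 276.08579208],
       [  0.        , 423.6246876 , 212.61688464],
       [  0.        ,   0.        ,   1.        ]]), 'rvec': array([ 2.17924104, -2.04354864,  0.21505587]), 'tvec': array([-0.07917121,  0.59249197,  1.16867478])}
wrist {'mtx': array([[325.1922621 ,   0.        , 279.62685129],
       [  0.        , 325.1922621 , 205.36297896],
       [  0.        ,   0.        ,   1.        ]]), 'hand_eye': array([[ 9.99999638e-01, -8.33590080e-04,  1.69608749e-04,
         8.05771701e-04],
       [-3.77482813e-04, -2.56160765e-01,  9.66634119e-01,
        -1.68504823e-01],
       [-7.62329506e-04, -9.66633833e-01, -2.56160987e-01,
         7.29949248e-02],
       [ 0.00000000e+00,  0.00000000e+00,  0.00000000e+00,
         1.00000000e+00]])}
```

View pics/scene0.png

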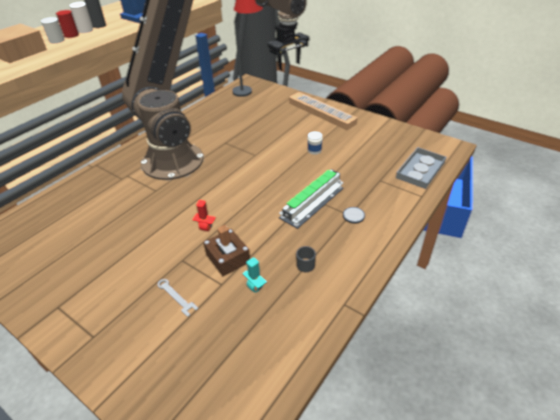

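View pics/top0.png

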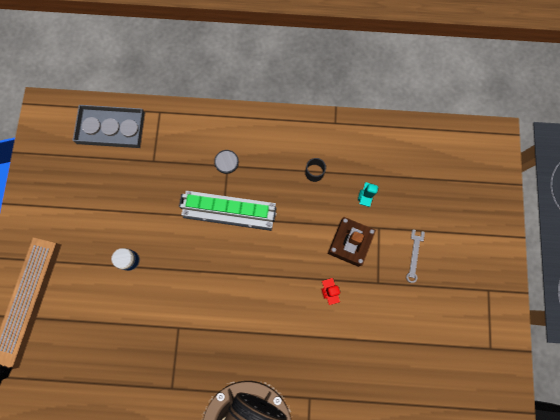

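View pics/wrist0.png

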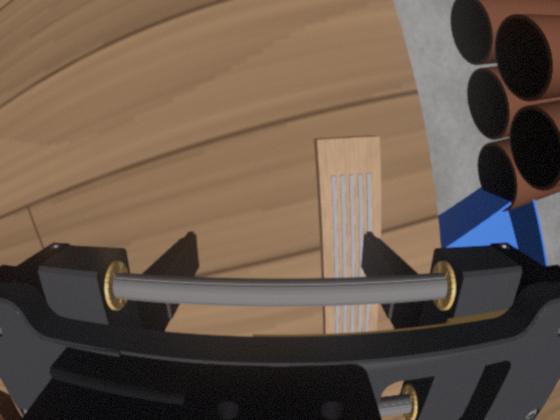

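```bash
python3 - <<'E'
from h import *
t=cv2.imread("pics/top0.png")
a=cv2.resize(t[205:280,315:390],None,fx=5,fy=5,interpolation=cv2.INTER_CUBIC)
b=cv2.resize(t[180:240,172:284],None,fx=5,fy=5,interpolation=cv2.INTER_CUBIC)
s=cv2.imread("pics/scene0.png")
c=cv2.resize(s[220:280,190:265],None,fx=5,fy=5,interpolation=cv2.INTER_CUBIC)
d=cv2.resize(s[165:230,270:350],None,fx=5,fy=5,interpolation=cv2.INTER_CUBIC)
cv2.imwrite("pics/a.png",a);cv2.imwrite("pics/b.png",b);cv2.imwrite("pics/c.png",np.hstack([c,cv2.resize(d,(400,300))]))
E
```

```text
(no output)
```

View pics/a.png

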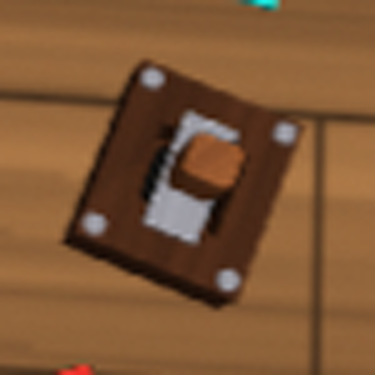

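View pics/b.png

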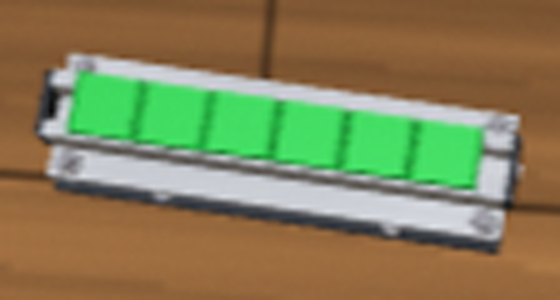

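View pics/c.png

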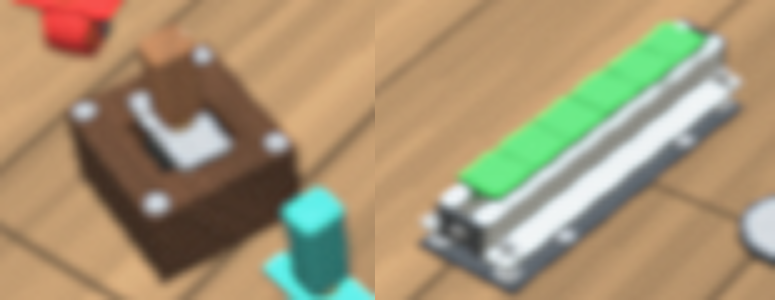

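```bash
cat >> h.py <<'E'
def ray(n,px,s=None):
    ci=camera_info(n)
    px=np.array(px,float).reshape(-1,1,2)
    if n=="wrist":
        K=ci["mtx"]; d=(px[:,0]-K[:2,2])/K[0,0]; th=np.linalg.norm(d,axis=1,keepdims=True)
        v=np.hstack([d/th*np.sin(th),np.cos(th)])
        T=ci["hand_eye"]; Rt=R.from_quat(s["tool_rot"]).as_matrix()
        o=s["tcp_pos"]+Rt@T[:3,3]
        return o, v@(Rt@T[:3,:3]).T
    u=cv2.undistortPoints(px,ci["mtx"],None)[:,0]
    v=np.hstack([u,np.ones((len(u),1))]); Rm=cv2.Rodrigues(ci["rvec"])[0]
    return -Rm.T@ci["tvec"], v@Rm
def plane(n,px,z,s=None):
    o,v=ray(n,px,s); return o+v*((z-o[2])/v[:,2:])
def tri(p1,p2):
    (o1,v1),(o2,v2)=p1,p2
    out=[]
    for a,b in zip(v1,v2):
        A=np.stack([a,-b],1); l=np.linalg.lstsq(A,o2-o1,rcond=None)[0]
        p,q=o1+a*l[0],o2+b*l[1]; out.append(np.r_[(p+q)/2,np.linalg.norm(p-q)])
    return np.array(out)
E
python3 - <<'E'
from h import *
np.set_printoptions(precision=4,suppress=True)
f=lambda x,y,ox,oy:(ox+(x+.5)/5-.5,oy+(y+.5)/5-.5)
S=[f(153,78,315,205),f(285,132,315,205),f(228,280,315,205),f(94,223,315,205)]
P=plane("top",S,0.06);print("screws top",P,P.mean(0))
d=P-np.roll(P,-1,0);print(np.linalg.norm(d,axis=1),np.degrees(np.arctan2(d[:,1],d[:,0])))
S2=[f(85,111,190,220),f(203,56,190,220),f(276,142,190,220),f(155,204,190,220)]
Q=plane("scene",S2,0.06);print("screws scene",Q,Q.mean(0))
# handle top
H=plane("top",[f(212,160,315,205)],0.06+0.074);print("handle top",H)
for n in("top","scene"):
    im=cv2.imread(f"pics/{n}0.png");hsv=cv2.cvtColor(im,cv2.COLOR_BGR2HSV)
    m=cv2.inRange(hsv,(50,120,100),(75,255,255))
    c=max(cv2.findContours(m,0,2)[0],key=cv2.contourArea)
    M=cv2.moments(c);ce=(M['m10']/M['m00'],M['m01']/M['m00'])
    bx=cv2.boxPoints(cv2.minAreaRect(c)); q=cv2.approxPolyDP(c,4,True)[:,0]
    print(n,ce,bx.tolist(),q.tolist(),cv2.contourArea(c))
    for z in(.06,.068,.075):print(z,plane(n,[ce],z))
    B=plane(n,bx if n=="top" else q,.068);print(B,B.mean(0))
E
```

```text
screws top [[ 0.5871 -0.2422  0.06  ]
 [ 0.5604 -0.3192  0.06  ]
 [ 0.4731 -0.2883  0.06  ]
 [ 0.5007 -0.2111  0.06  ]] [ 0.5303 -0.2652  0.06  ]
[0.0815 0.0926 0.082  0.0919] [  70.825   -19.4517 -109.6656  160.2309]
screws scene [[ 0.4758 -0.2883  0.06  ]
 [ 0.5046 -0.2113  0.06  ]
 [ 0.589  -0.2418  0.06  ]
 [ 0.5616 -0.3199  0.06  ]] [ 0.5328 -0.2653  0.06  ]
handle top [[ 0.5294 -0.2637  0.134 ]]
top (226.64950711938664, 205.7082876962395) [[185.27438354492188, 206.01341247558594], [187.05392456054688, 193.7183380126953], [267.9513244628906, 205.4271697998047], [266.1717834472656, 217.7222442626953]] [[187, 196], [186, 206], [266, 217], [265, 205]] 913.0
0.06 [[0.6078 0.1041 0.06  ]]
0.068 [[0.6061 0.1031 0.068 ]]
0.075 [[0.6045 0.1022 0.075 ]]
[[ 0.5974  0.2224  0.068 ]
 [ 0.6342  0.2212  0.068 ]
 [ 0.6146 -0.0162  0.068 ]
 [ 0.5781 -0.0135  0.068 ]] [0.6061 0.1035 0.068 ]
scene (310.621103117506, 189.0661870503597) [[287.42498779296875, 202.8651580810547], [330.37396240234375, 167.5856475830078], [335.27874755859375, 173.5567169189453], [292.32977294921875, 208.8362274169922]] [[334, 172], [326, 172], [290, 206]] 347.5
0.06 [[0.6021 0.1029 0.06  ]]
0.068 [[0.6072 0.0947 0.068 ]]
0.075 [[0.6117 0.0875 0.075 ]]
[[ 0.6247  0.2234  0.068 ]
 [ 0.6007  0.2073  0.068 ]
 [ 0.5984 -0.0172  0.068 ]] [0.6079 0.1378 0.068 ]
```

```bash
python3 - <<'E'
from h import *
np.set_printoptions(precision=4,suppress=True)
s=readout.sense();Rt=R.from_quat(s["tool_rot"]).as_matrix();print(Rt)
yaw=np.degrees(np.arctan2(Rt[1,0],Rt[0,0]));print(yaw)
tgt=np.array([.531,-.2645,.20]);d=Rt.T@(tgt-s["tcp_pos"])/.03;print(d)
print(tgt-s["tcp_pos"])
E
```

```text
[[ 0.252  -0.0003 -0.9677]
 [ 0.9677 -0.0007  0.252 ]
 [-0.0008 -1.      0.0001]]
75.40405708833386
[-24.8991   0.4916 -19.3514]
[ 0.3736 -0.8692 -0.0142]
```

```bash
python3 -m jog '[{"translation":[-1,0,-1],"angular":[0,0,0],"grip":100},{"translation":[-2,0,-2],"angular":[0,0,0],"grip":100},{"translation":[-3,0,-3],"angular":[0,0,0],"grip":100},{"translation":[-4,0,-4],"angular":[0,0,0],"grip":100},{"translation":[-5,0,-5],"angular":[0,0,0],"grip":100},{"translation":[-6,0,-6],"angular":[0,0,0],"grip":100},{"translation":[-7,0,-7],"angular":[0,0,0],"grip":100},{"translation":[-8,0,-8],"angular":[0,0,0],"grip":100},{"translation":[-9,0,-9],"angular":[0,0,0],"grip":100},{"translation":[-10,0,-10],"angular":[0,0,0],"grip":100},{"translation":[-11,0,-11],"angular":[0,0,0],"grip":100},{"translation":[-12,0,-12],"angular":[0,0,0],"grip":100}]'
```

```text
clock: 1.15
tcp_pos: [0.4111, 0.1716, 0.2148]
tool_rot: [0.559, 0.433, -0.432, -0.559]
force: [0.6, -0.0, 0.4]
grip_width: 0.0948
```

```bash
python3 -m jog '[{"translation":[-1,0,-0.8],"angular":[0,0,0],"grip":100},{"translation":[-1.8,0,-1.4],"angular":[0,0,0],"grip":100},{"translation":[-1.8,0,-1.4],"angular":[0,0,0],"grip":100},{"translation":[-1.8,0,-1.4],"angular":[0,0,0],"grip":100}]'
python3 - <<'E'
from h import *
s=readout.sense();cv2.imwrite("pics/w1.png",get_image("wrist"));json.dump({k:np.array(v).tolist() for k,v in s.items()},open("w1.json","w"));print(s["tcp_pos"],s["joint_vel"].round(3))
E
```

```text
clock: 1.48
tcp_pos: [0.4379, 0.1096, 0.2145]
tool_rot: [-0.56, -0.431, 0.432, 0.56]
force: [0.1, 0.6, 0.4]
grip_width: 0.0952
[0.43785699 0.10960554 0.2144539 ] [ 0.053 -0.006  0.011  0.004  0.002  0.018]
```

View pics/w1.png

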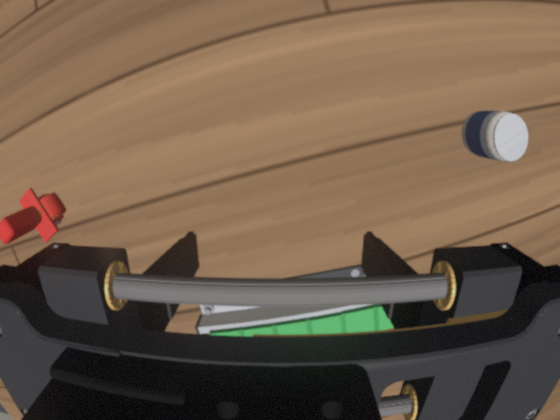

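```bash
python3 -m jog '[{"translation":[0.25,-0.2,-1.2],"angular":[0,0,0],"grip":100},{"translation":[0.5,-0.4,-2.4],"angular":[0,0,0],"grip":100},{"translation":[0.75,-0.6,-3.6],"angular":[0,0,0],"grip":100},{"translation":[1,-0.8,-4.8],"angular":[0,0,0],"grip":100},{"translation":[1.3,-1,-6],"angular":[0,0,0],"grip":100},{"translation":[1.6,-1.2,-7.2],"angular":[0,0,0],"grip":100},{"translation":[1.9,-1.2,-8.4],"angular":[0,0,0],"grip":100},{"translation":[2.1,-1.2,-9.6],"angular":[0,0,0],"grip":100},{"translation":[2.1,-1.2,-10],"angular":[0,0,0],"grip":100},{"translation":[2.1,-1.2,-10],"angular":[0,0,0],"grip":100},{"translation":[2.1,-1.2,-10],"angular":[0,0,0],"grip":100}]'
python3 - <<'E'
from h import *
s=readout.sense();cv2.imwrite("pics/w2.png",get_image("wrist"));json.dump({k:np.array(v).tolist() for k,v in s.items()},open("w2.json","w"));print(s["tcp_pos"],s["joint_vel"].round(3))
E
```

```text
clock: 2.45
tcp_pos: [0.7431, 0.0979, 0.2495]
tool_rot: [-0.559, -0.432, 0.433, 0.56]
force: [-0.1, 0.4, 0.3]
grip_width: 0.0951
[0.74309279 0.09786893 0.24954492] [ 0.    -0.033  0.031 -0.    -0.004 -0.003]
```

View pics/w2.png

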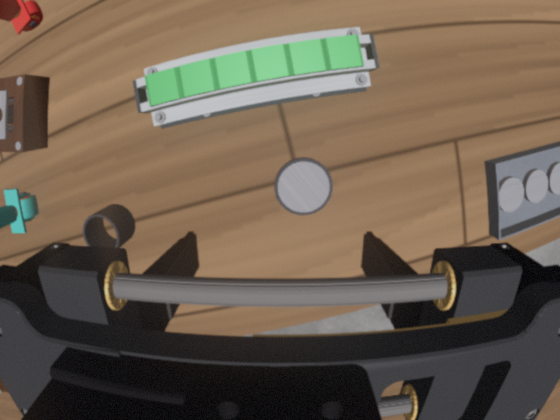

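```bash
python3 - <<'E'
from h import *
np.set_printoptions(precision=4,suppress=True)
s={k:np.array(v) for k,v in json.load(open("w2.json")).items()}
w=cv2.imread("pics/w2.png")
cv2.imwrite("pics/w2a.png",cv2.resize(w[20:135,125:385],None,fx=3,fy=3,interpolation=cv2.INTER_CUBIC))
t=cv2.imread("pics/top0.png")
def q(im):
    m=cv2.inRange(cv2.cvtColor(im,cv2.COLOR_BGR2HSV),(50,110,90),(75,255,255))
    c=max(cv2.findContours(m,0,1)[0],key=cv2.contourArea); c=c[:,0].astype(float)
    a=c-c.mean(0); u=np.linalg.svd(a,full_matrices=False)[2]; p=a@u.T/ a.std(0).max()
    p[:,1]/=p[:,1].std();p[:,0]/=p[:,0].std()
    return [c[np.argmax(p@np.array(v))] for v in([1,1],[1,-1],[-1,1],[-1,-1])]
qt,qw=q(t),q(w)
key=lambda P:P
for n,qq in(("top",qt),("wrist",qw)):print(n,np.array(qq).tolist());print(plane(n,qq,.068,s))
E
```

```text
top [[266.0, 217.0], [266.0, 205.0], [186.0, 206.0], [188.0, 194.0]]
[[ 0.5802 -0.0129  0.068 ]
 [ 0.6155 -0.0104  0.068 ]
 [ 0.5976  0.2203  0.068 ]
 [ 0.6336  0.2183  0.068 ]]
wrist [[180.0, 96.0], [183.0, 93.0], [175.0, 71.0], [179.0, 70.0]]
[[0.6151 0.0194 0.068 ]
 [0.613  0.0236 0.068 ]
 [0.5859 0.021  0.068 ]
 [0.5863 0.0258 0.068 ]]
```

View pics/w2a.png

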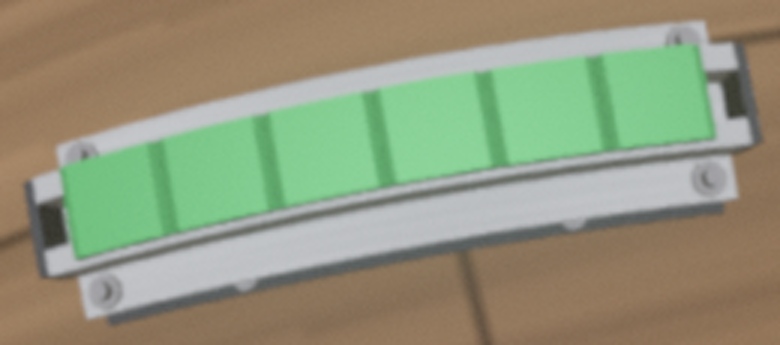

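```bash
python3 - <<'E'
from h import *
np.set_printoptions(precision=4,suppress=True)
s={k:np.array(v) for k,v in json.load(open("w2.json")).items()}
g=lambda L,k,ox,oy:[(ox+(x+.5)/k-.5,oy+(y+.5)/k-.5) for x,y in L]
W=g([(694,47),(62,170),(78,254),(714,136),(683,40),(83,155),(105,290),(709,178)],3,125,20)
T=g([(70,132),(476,188),(484,127),(80,72),(71,163),(485,220),(499,123),(87,66)],5,172,180)
P=tri(ray("top",T),ray("wrist",W,s));print(P)
a=(P[0]+P[3])/2;b=(P[1]+P[2])/2;print("ends",a,b,(a+b)/2,np.linalg.norm(a-b),np.degrees(np.arctan2(*(a-b)[1::-1])))
c=P[4:,:3];print("plate centre",c.mean(0),[np.degrees(np.arctan2(d[1],d[0])) for d in(c[0]-c[1],c[3]-c[2])])
F=P[:4,:2].mean(0)
# block with wrist
E
```

```text
[[ 0.5979  0.2221  0.0666  0.0007]
 [ 0.5795 -0.0149  0.0676  0.0008]
 [ 0.6143 -0.0165  0.0708  0.0029]
 [ 0.6329  0.2191  0.0709  0.0006]
 [ 0.5866  0.2282  0.0315  0.0021]
 [ 0.5673 -0.0194  0.0295  0.0032]
 [ 0.626  -0.024   0.0314  0.0032]
 [ 0.6452  0.2231  0.036   0.0004]]
ends [0.6154 0.2206 0.0687 0.0006] [ 0.5969 -0.0157  0.0692  0.0019] [0.6061 0.1025 0.069  0.0013] 0.2370204192996946 85.53124459693053
plate centre [0.6063 0.102  0.0321] [np.float64(85.53151824352449), np.float64(85.57149648032627)]
```

```bash
python3 -m jog '[{"translation":[-1.2,0.1,0.3],"angular":[0,0.4,0],"grip":100},{"translation":[-2.4,0.2,0.6],"angular":[0,0.8,0],"grip":100},{"translation":[-3.6,0.3,1],"angular":[0,1.2,0],"grip":100},{"translation":[-4.8,0.5,1.3],"angular":[0,1.6,0],"grip":100},{"translation":[-6,0.7,1.7],"angular":[0,2,0],"grip":100},{"translation":[-7.2,0.8,2],"angular":[0,2.4,0],"grip":100},{"translation":[-8.4,1,2.4],"angular":[0,3,0],"grip":100},{"translation":[-9.6,1.2,2.7],"angular":[0,3.6,0],"grip":100},{"translation":[-10.8,1.4,3],"angular":[0,4.2,0],"grip":100},{"translation":[-12,1.5,3.4],"angular":[0,4.6,0],"grip":100},{"translation":[-13,1.6,3.7],"angular":[0,4.9,0],"grip":100},{"translation":[-13.5,1.6,3.8],"angular":[0,4.9,0],"grip":100}]'
python3 -m jog '[{"translation":[0,0,0],"angular":[0,0,0],"grip":100},{"translation":[0,0,0],"angular":[0,0,0],"grip":100}]'
python3 - <<'E'
from h import *
s=readout.sense();cv2.imwrite("pics/w3.png",get_image("wrist"));
Rt=R.from_quat(s["tool_rot"]).as_matrix();print(s["tcp_pos"],s["joint_vel"].round(3),Rt.round(4),np.degrees(np.arctan2(Rt[1,0],Rt[0,0])))
print(Rt.T@(np.array([.531,-.265,.084])-s["tcp_pos"])/.03)
cv2.imwrite("pics/t3.png",get_image("top"))
E
```

```text
clock: 3.5
tcp_pos: [0.5285, -0.2681, 0.203]
tool_rot: [-0.578, -0.408, 0.408, 0.578]
force: [-0.7, 0.6, 0.7]
grip_width: 0.0954
clock: 3.67
tcp_pos: [0.5307, -0.2664, 0.2033]
tool_rot: [0.578, 0.408, -0.408, -0.577]
force: [-0.6, 0.4, -0.1]
grip_width: 0.0947
[ 0.53073611 -0.2664152   0.20334958] [ 0.03   0.008 -0.011  0.003  0.002  0.007] [[ 3.346e-01  8.000e-04 -9.424e-01]
 [ 9.424e-01 -1.000e-04  3.346e-01]
 [ 1.000e-04 -1.000e+00 -8.000e-04]] 70.45094096117708
[0.04685648 3.97831868 0.01055175]
```

View pics/w3.png

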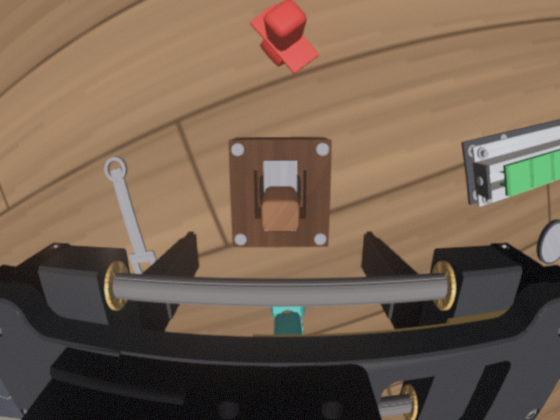

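The image shows the wooden-handled roller at (281,210), square between the fingers in its dark block. The red one at (288,35) and the turquoise one at (288,318) are the decoys. I'm descending now.

```bash
python3 -m jog '[{"translation":[0,0.6,0],"angular":[0,0,0],"grip":100},{"translation":[0,1.2,0],"angular":[0,0,0],"grip":100},{"translation":[0,1.8,0],"angular":[0,0,0],"grip":100},{"translation":[0,2.4,0],"angular":[0,0,0],"grip":100},{"translation":[0,3,0],"angular":[0,0,0],"grip":100},{"translation":[0,3.5,0],"angular":[0,0,0],"grip":100},{"translation":[0,4,0],"angular":[0,0,0],"grip":100},{"translation":[0,4,0],"angular":[0,0,0],"grip":100},{"translation":[0,4,0],"angular":[0,0,0],"grip":100}]' 
python3 -m jog '[{"translation":[0,0,0],"angular":[0,0,0],"grip":60},{"translation":[0,0,0],"angular":[0,0,0],"grip":40},{"translation":[0,0,0],"angular":[0,0,0],"grip":20},{"translation":[0,0,0],"angular":[0,0,0],"grip":0},{"translation":[0,0,0],"angular":[0,0,0],"grip":0},{"translation":[0,0,0],"angular":[0,0,0],"grip":0},{"translation":[0,0,0],"angular":[0,0,0],"grip":0},{"translation":[0,0,0],"angular":[0,0,0],"grip":0}]' 55
```

```text
clock: 4.52
tcp_pos: [0.5317, -0.2658, 0.0825]
tool_rot: [-0.577, -0.408, 0.409, 0.578]
force: [0.0, 0.4, -0.2]
grip_width: 0.0952
clock: 5.18
tcp_pos: [0.5314, -0.2671, 0.0826]
tool_rot: [-0.577, -0.408, 0.408, 0.577]
force: [-0.5, 0.4, -0.6]
grip_width: 0.0474
```

```bash
python3 -m jog '[{"translation":[0,0,0],"angular":[0,0,0],"grip":0},{"translation":[0,0,0],"angular":[0,0,0],"grip":0},{"translation":[0,0,0],"angular":[0,0,0],"grip":0},{"translation":[0,0,0],"angular":[0,0,0],"grip":0},{"translation":[0,0,0],"angular":[0,0,0],"grip":0},{"translation":[0,0,0],"angular":[0,0,0],"grip":0}]' 55
```

```text
clock: 5.68
tcp_pos: [0.5314, -0.267, 0.0825]
tool_rot: [-0.577, -0.408, 0.408, 0.578]
force: [0.4, 1.2, -0.5]
grip_width: 0.0297
```

```bash
python3 -m jog '[{"translation":[0,-0.3,0],"angular":[0,0,0],"grip":0},{"translation":[0,-0.7,0],"angular":[0,0,0],"grip":0},{"translation":[0,-1.2,0],"angular":[0,0,0],"grip":0},{"translation":[0,-1.8,0],"angular":[0,0,0],"grip":0},{"translation":[0,-2.4,0],"angular":[0,0,0],"grip":0},{"translation":[0,-3,0],"angular":[0,0,0],"grip":0},{"translation":[0,-3,0],"angular":[0,0,0],"grip":0},{"translation":[0,-3,0],"angular":[0,0,0],"grip":0},{"translation":[0,-3,0],"angular":[0,0,0],"grip":0}]'
python3 - <<'E'
from h import *
np.set_printoptions(precision=4,suppress=True)
s=readout.sense();cv2.imwrite("pics/w4.png",get_image("wrist"));cv2.imwrite("pics/s4.png",get_image("scene")[100:300,150:390].repeat(3,0).repeat(3,1))
Rt=R.from_quat(s["tool_rot"]).as_matrix();print(s["tcp_pos"],s["force"],np.degrees(np.arctan2(Rt[1,0],Rt[0,0])))
print(Rt.T@(np.array([.5976,-.006,s["tcp_pos"][2]])-s["tcp_pos"])/.03)
E
```

```text
clock: 6.43
tcp_pos: [0.5309, -0.2668, 0.1718]
tool_rot: [-0.577, -0.408, 0.408, 0.578]
force: [-0.0, 0.3, -2.9]
grip_width: 0.0297
[ 0.5309 -0.2668  0.1718] [-0.0126  0.2618 -2.9292] 70.50249789574595
[8.9372 0.0038 0.8069]
```

View pics/s4.png

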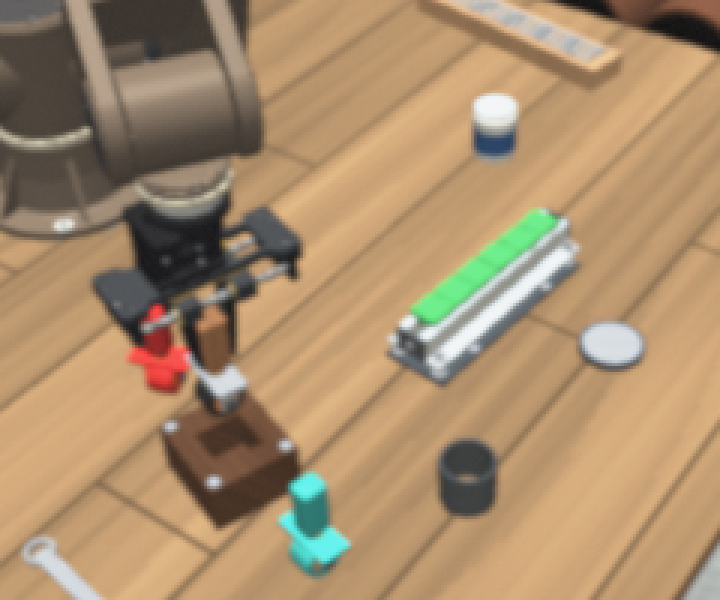

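View pics/w4.png

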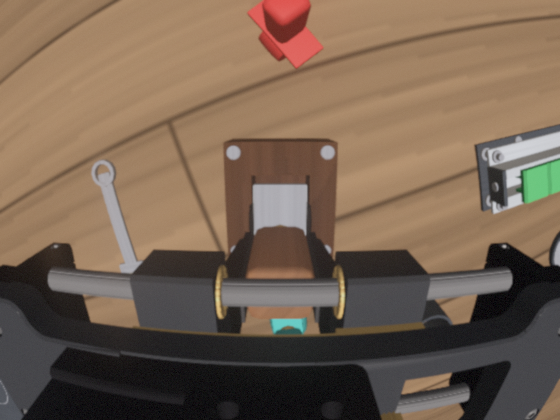

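```bash
python3 -m jog '[{"translation":[0.8,0,0.1],"angular":[0,-1.5,0],"grip":0},{"translation":[1.8,0,0.2],"angular":[0,-3,0],"grip":0},{"translation":[2.8,0,0.3],"angular":[0,-4.5,0],"grip":0},{"translation":[3.8,0,0.4],"angular":[0,-6,0],"grip":0},{"translation":[4.8,0,0.5],"angular":[0,-8,0],"grip":0},{"translation":[5.8,0,0.6],"angular":[0,-10,0],"grip":0},{"translation":[6.8,0,0.7],"angular":[0,-12,0],"grip":0},{"translation":[7.8,0,0.8],"angular":[0,-14,0],"grip":0},{"translation":[8.5,0,0.8],"angular":[0,-15,0],"grip":0},{"translation":[8.94,0,0.81],"angular":[0,-15,0],"grip":0},{"translation":[8.94,0,0.81],"angular":[0,-15,0],"grip":0},{"translation":[8.94,0,0.81],"angular":[0,-15,0],"grip":0}]'
python3 - <<'E'
from h import *
np.set_printoptions(precision=4,suppress=True)
s=readout.sense();cv2.imwrite("pics/t5.png",get_image("top")[150:260,150:310].repeat(5,0).repeat(5,1)); cv2.imwrite("pics/w5.png",get_image("wrist"))
Rt=R.from_quat(s["tool_rot"]).as_matrix();print(s["tcp_pos"],s["force"],np.degrees(np.arctan2(Rt[1,0],Rt[0,0])))
print(Rt.T@(np.array([.5976,-.006,s["tcp_pos"][2]])-s["tcp_pos"])/.03)
E
```

```text
clock: 7.53
tcp_pos: [0.5977, -0.0061, 0.1719]
tool_rot: [-0.519, -0.48, 0.48, 0.519]
force: [0.4, 0.3, -2.8]
grip_width: 0.0296
[ 0.5977 -0.0061  0.1719] [ 0.4059  0.276  -2.7634] 85.52321697176447
[0.004  0.     0.0053]
```

View pics/w5.png

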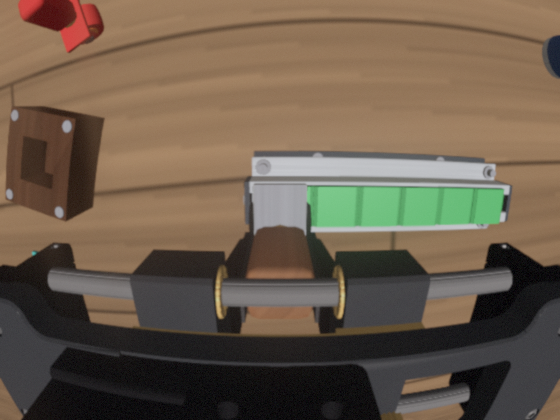

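View pics/t5.png

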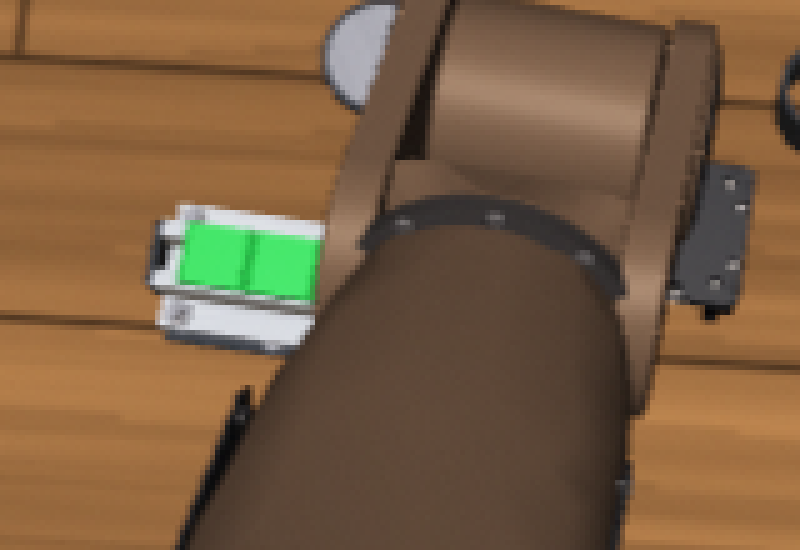

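```bash
python3 -m jog '[{"translation":[0,0.3,0],"angular":[0,0,0],"grip":0},{"translation":[0,0.6,0],"angular":[0,0,0],"grip":0},{"translation":[0,0.8,0],"angular":[0,0,0],"grip":0},{"translation":[0,0.9,0],"angular":[0,0,0],"grip":0},{"translation":[0,0.9,0],"angular":[0,0,0],"grip":0},{"translation":[0,0.9,0],"angular":[0,0,0],"grip":0}]'
python3 -m jog '[{"translation":[0,0.03,0],"angular":[0,0,0],"grip":0},{"translation":[0,0.06,0],"angular":[0,0,0],"grip":0},{"translation":[0,0.1,0],"angular":[0,0,0],"grip":0},{"translation":[0,0.1,0],"angular":[0,0,0],"grip":0}]'
```

```text
clock: 8.13
tcp_pos: [0.598, -0.0063, 0.1454]
tool_rot: [-0.519, -0.48, 0.48, 0.519]
force: [0.1, 1.4, -2.8]
grip_width: 0.0301
clock: 8.47
tcp_pos: [0.598, -0.0061, 0.1426]
tool_rot: [0.519, 0.48, -0.48, -0.519]
force: [-0.4, 0.1, -1.9]
grip_width: 0.03
```

```bash
J='python3 -m jog'; for i in 1; do python3 -m jog '[{"translation":[0,0.02,0],"angular":[0,0,0],"grip":0},{"translation":[0,0.03,0],"angular":[0,0,0],"grip":0},{"translation":[0,0.03,0],"angular":[0,0,0],"grip":0}]'; done
python3 -m jog '[{"translation":[0,0.02,0],"angular":[0,0,0],"grip":0},{"translation":[0,0.03,0],"angular":[0,0,0],"grip":0},{"translation":[0,0.03,0],"angular":[0,0,0],"grip":0}]'
```

```text
clock: 8.72
tcp_pos: [0.598, -0.0061, 0.1417]
tool_rot: [-0.519, -0.48, 0.48, 0.519]
force: [-0.1, -0.3, -2.6]
grip_width: 0.0297
clock: 8.97
tcp_pos: [0.5981, -0.0062, 0.141]
tool_rot: [0.519, 0.48, -0.48, -0.519]
force: [-0.7, 0.0, -0.2]
grip_width: 0.0296
```

```bash
python3 -m jog '[{"translation":[0,0.02,0],"angular":[0,0,0],"grip":0},{"translation":[0,0.03,0],"angular":[0,0,0],"grip":0},{"translation":[0,0.03,0],"angular":[0,0,0],"grip":0}]'; python3 -m jog '[{"translation":[0,0.02,0],"angular":[0,0,0],"grip":0},{"translation":[0,0.03,0],"angular":[0,0,0],"grip":0},{"translation":[0,0.03,0],"angular":[0,0,0],"grip":0}]'
```

```text
clock: 9.22
tcp_pos: [0.5982, -0.0062, 0.1402]
tool_rot: [0.519, 0.48, -0.48, -0.519]
force: [-0.0, -0.6, 1.9]
grip_width: 0.0299
clock: 9.47
tcp_pos: [0.5983, -0.0062, 0.1394]
tool_rot: [0.519, 0.48, -0.48, -0.519]
force: [-0.3, -1.0, 5.3]
grip_width: 0.03
```

```bash
python3 -m jog '[{"translation":[0,0.02,0],"angular":[0,0,0],"grip":0},{"translation":[0,0.03,0],"angular":[0,0,0],"grip":0},{"translation":[0,0.03,0],"angular":[0,0,0],"grip":0}]' 60; python3 -m jog '[{"translation":[0,0.02,0],"angular":[0,0,0],"grip":0},{"translation":[0,0.03,0],"angular":[0,0,0],"grip":0},{"translation":[0,0.03,0],"angular":[0,0,0],"grip":0}]'
```

```text
clock: 9.72
tcp_pos: [0.5982, -0.0062, 0.1385]
tool_rot: [0.519, 0.48, -0.48, -0.519]
force: [0.1, 0.3, 7.7]
grip_width: 0.0301
clock: 9.97
tcp_pos: [0.5983, -0.0062, 0.1377]
tool_rot: [0.519, 0.48, -0.48, -0.519]
force: [-0.8, -0.3, 6.1]
grip_width: 0.0298
```

```bash
python3 - <<'E'
from h import *
cv2.imwrite("pics/w6.png",get_image("wrist"));cv2.imwrite("pics/s6.png",cv2.resize(get_image("scene")[130:240,230:370],None,fx=5,fy=5,interpolation=2))
print(readout.sense()["force"])
E
```

```text
[-0.49470338 -0.17413028  5.43406617]
```

View pics/s6.png

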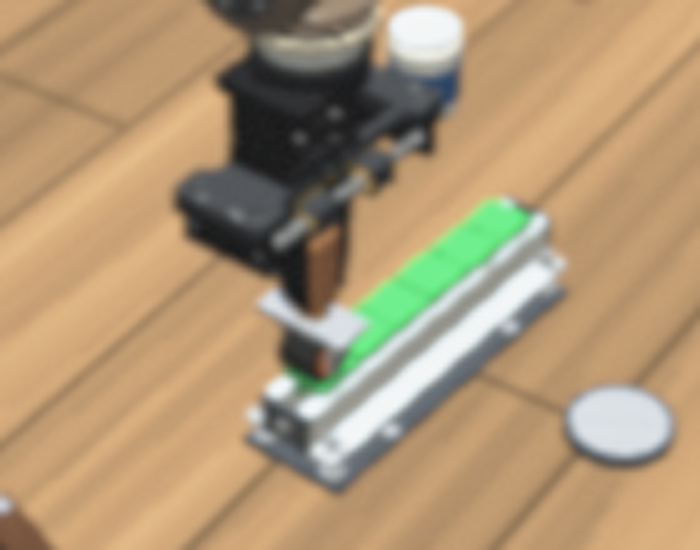

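```bash
python3 -m jog '[{"translation":[0,0.03,0],"angular":[0,0,0],"grip":0},{"translation":[0,0.05,0],"angular":[0,0,0],"grip":0},{"translation":[0,0.05,0],"angular":[0,0,0],"grip":0}]' 60; python3 -m jog '[{"translation":[0,0.03,0],"angular":[0,0,0],"grip":0},{"translation":[0,0.05,0],"angular":[0,0,0],"grip":0},{"translation":[0,0.05,0],"angular":[0,0,0],"grip":0}]'
```

```text
clock: 10.32
tcp_pos: [0.5982, -0.0062, 0.1361]
tool_rot: [0.519, 0.48, -0.48, -0.519]
force: [0.2, -0.0, 5.5]
grip_width: 0.0295
clock: 10.57
tcp_pos: [0.5982, -0.0061, 0.1346]
tool_rot: [0.519, 0.48, -0.48, -0.519]
force: [-0.4, -0.3, 4.3]
grip_width: 0.03
```

```bash
python3 -m jog '[{"translation":[0,0.02,0],"angular":[0,0,0],"grip":0},{"translation":[0,0.03,0],"angular":[0,0,0],"grip":0},{"translation":[0,0.03,0],"angular":[0,0,0],"grip":0}]' 60; python3 -m jog '[{"translation":[0,0.02,0],"angular":[0,0,0],"grip":0},{"translation":[0,0.03,0],"angular":[0,0,0],"grip":0},{"translation":[0,0.03,0],"angular":[0,0,0],"grip":0}]'
```

```text
clock: 10.82
tcp_pos: [0.5983, -0.0062, 0.1339]
tool_rot: [0.52, 0.48, -0.48, -0.519]
force: [-1.0, 0.5, 5.7]
grip_width: 0.0295
clock: 11.07
tcp_pos: [0.5985, -0.0063, 0.1332]
tool_rot: [0.52, 0.48, -0.48, -0.519]
force: [-0.8, 0.6, 8.9]
grip_width: 0.0299
```

```bash
python3 -m jog '[{"translation":[0,0.02,0],"angular":[0,0,0],"grip":0},{"translation":[0,0.03,0],"angular":[0,0,0],"grip":0},{"translation":[0,0.03,0],"angular":[0,0,0],"grip":0}]' 60; python3 -m jog '[{"translation":[0,0.02,0],"angular":[0,0,0],"grip":0},{"translation":[0,0.03,0],"angular":[0,0,0],"grip":0},{"translation":[0,0.03,0],"angular":[0,0,0],"grip":0}]'
```

```text
clock: 11.32
tcp_pos: [0.5986, -0.0063, 0.1326]
tool_rot: [0.52, 0.48, -0.48, -0.519]
force: [-0.9, -0.9, 11.3]
grip_width: 0.0297
clock: 11.57
tcp_pos: [0.5988, -0.0064, 0.132]
tool_rot: [0.52, 0.481, -0.479, -0.518]
force: [-1.5, 0.0, 14.6]
grip_width: 0.0299
```

```bash
python3 -m jog '[{"translation":[0.1,0,0],"angular":[0,0,0],"grip":0},{"translation":[0.2,0,0],"angular":[0,0,0],"grip":0},{"translation":[0.3,0,0],"angular":[0,0,0],"grip":0},{"translation":[0.3,0,0],"angular":[0,0,0],"grip":0}]' 60; python3 -m jog '[{"translation":[0.1,0,0],"angular":[0,0,0],"grip":0},{"translation":[0.2,0,0],"angular":[0,0,0],"grip":0},{"translation":[0.3,0,0],"angular":[0,0,0],"grip":0},{"translation":[0.3,0,0],"angular":[0,0,0],"grip":0}]'
```

```text
clock: 11.9
tcp_pos: [0.5995, 0.003, 0.1323]
tool_rot: [0.52, 0.481, -0.479, -0.518]
force: [-0.9, -0.8, 15.5]
grip_width: 0.0298
clock: 12.23
tcp_pos: [0.6004, 0.011, 0.1328]
tool_rot: [0.52, 0.481, -0.48, -0.518]
force: [-3.1, -6.1, 19.1]
grip_width: 0.0298
```

```bash
python3 -m jog '[{"translation":[0.07,-0.01,0],"angular":[0,0,0],"grip":0},{"translation":[0.14,-0.02,0],"angular":[0,0,0],"grip":0},{"translation":[0.2,-0.02,0],"angular":[0,0,0],"grip":0},{"translation":[0.2,-0.02,0],"angular":[0,0,0],"grip":0}]'
```

```text
clock: 12.57
tcp_pos: [0.6008, 0.0172, 0.1331]
tool_rot: [0.52, 0.481, -0.48, -0.518]
force: [-1.6, -3.8, 18.1]
grip_width: 0.0296
```

```bash
python3 -m jog '[{"translation":[0.07,0,0],"angular":[0,0,0],"grip":0},{"translation":[0.14,0,0],"angular":[0,0,0],"grip":0},{"translation":[0.2,0,0],"angular":[0,0,0],"grip":0},{"translation":[0.2,0,0],"angular":[0,0,0],"grip":0}]'
```

```text
clock: 12.9
tcp_pos: [0.6013, 0.0236, 0.1331]
tool_rot: [0.52, 0.481, -0.479, -0.518]
force: [-2.2, -1.9, 18.4]
grip_width: 0.0294
```

```bash
python3 -m jog '[{"translation":[0.07,-0.01,0],"angular":[0,0,0],"grip":0},{"translation":[0.14,-0.02,0],"angular":[0,0,0],"grip":0},{"translation":[0.2,-0.03,0],"angular":[0,0,0],"grip":0},{"translation":[0.2,-0.03,0],"angular":[0,0,0],"grip":0}]'
```

```text
clock: 13.23
tcp_pos: [0.6016, 0.0298, 0.1339]
tool_rot: [0.52, 0.481, -0.479, -0.518]
force: [-1.7, -0.8, 15.3]
grip_width: 0.0296
```

```bash
python3 -m jog '[{"translation":[0.07,0,0],"angular":[0,0,0],"grip":0},{"translation":[0.14,0,0],"angular":[0,0,0],"grip":0},{"translation":[0.2,0,0],"angular":[0,0,0],"grip":0},{"translation":[0.2,0,0],"angular":[0,0,0],"grip":0}]'
```

```text
clock: 13.57
tcp_pos: [0.6022, 0.0358, 0.134]
tool_rot: [0.52, 0.481, -0.479, -0.518]
force: [-2.7, -0.6, 17.0]
grip_width: 0.03
```

```bash
python3 -m jog '[{"translation":[0.07,0,0],"angular":[0,0,0],"grip":0},{"translation":[0.14,0,0],"angular":[0,0,0],"grip":0},{"translation":[0.2,0,0],"angular":[0,0,0],"grip":0},{"translation":[0.2,0,0],"angular":[0,0,0],"grip":0}]'
```

```text
clock: 13.9
tcp_pos: [0.6027, 0.0419, 0.1342]
tool_rot: [0.52, 0.481, -0.479, -0.518]
force: [-3.1, -0.3, 18.9]
grip_width: 0.0298
```

```bash
python3 -m jog '[{"translation":[0.07,-0.02,0.01],"angular":[0,0,0],"grip":0},{"translation":[0.14,-0.03,0.02],"angular":[0,0,0],"grip":0},{"translation":[0.2,-0.04,0.02],"angular":[0,0,0],"grip":0},{"translation":[0.2,-0.04,0.02],"angular":[0,0,0],"grip":0}]'
```

```text
clock: 14.23
tcp_pos: [0.6026, 0.0479, 0.1349]
tool_rot: [0.52, 0.481, -0.479, -0.518]
force: [-1.1, -0.5, 12.9]
grip_width: 0.0303
```

```bash
python3 -m jog '[{"translation":[0.07,0,0.01],"angular":[0,0,0],"grip":0},{"translation":[0.14,0,0.02],"angular":[0,0,0],"grip":0},{"translation":[0.2,-0.01,0.02],"angular":[0,0,0],"grip":0},{"translation":[0.2,-0.01,0.02],"angular":[0,0,0],"grip":0}]'
```

```text
clock: 14.57
tcp_pos: [0.6027, 0.0531, 0.1354]
tool_rot: [0.52, 0.481, -0.479, -0.518]
force: [-0.7, -5.8, 14.1]
grip_width: 0.0301
```

```bash
python3 -m jog '[{"translation":[0.07,0,0.01],"angular":[0,0,0],"grip":0},{"translation":[0.14,0,0.01],"angular":[0,0,0],"grip":0},{"translation":[0.2,-0.01,0.01],"angular":[0,0,0],"grip":0},{"translation":[0.2,-0.01,0.01],"angular":[0,0,0],"grip":0}]'
```

```text
clock: 14.9
tcp_pos: [0.6029, 0.0596, 0.1353]
tool_rot: [0.52, 0.481, -0.479, -0.518]
force: [1.0, -1.5, 10.7]
grip_width: 0.03
```

```bash
python3 -m jog '[{"translation":[0.07,0,0.01],"angular":[0,0,0],"grip":0},{"translation":[0.14,0,0.01],"angular":[0,0,0],"grip":0},{"translation":[0.2,-0.01,0.01],"angular":[0,0,0],"grip":0},{"translation":[0.2,-0.01,0.01],"angular":[0,0,0],"grip":0}]'
```

```text
clock: 15.23
tcp_pos: [0.6033, 0.0659, 0.1355]
tool_rot: [0.52, 0.481, -0.479, -0.518]
force: [2.6, 0.9, 9.3]
grip_width: 0.0295
```

```bash
python3 -m jog '[{"translation":[0.07,0,0],"angular":[0,0,0],"grip":0},{"translation":[0.14,0,0],"angular":[0,0,0],"grip":0},{"translation":[0.2,-0.01,0],"angular":[0,0,0],"grip":0},{"translation":[0.2,-0.01,0],"angular":[0,0,0],"grip":0}]'
```

```text
clock: 15.57
tcp_pos: [0.6037, 0.072, 0.1357]
tool_rot: [0.52, 0.481, -0.479, -0.518]
force: [1.8, 0.7, 7.3]
grip_width: 0.03
```

```bash
python3 -m jog '[{"translation":[0.03,0.02,0],"angular":[0,0,0],"grip":0},{"translation":[0.06,0.04,0],"angular":[0,0,0],"grip":0},{"translation":[0.06,0.05,0],"angular":[0,0,0],"grip":0},{"translation":[0.06,0.05,0],"angular":[0,0,0],"grip":0}]'
```

```text
clock: 15.9
tcp_pos: [0.6041, 0.0736, 0.1352]
tool_rot: [0.52, 0.481, -0.479, -0.518]
force: [-1.2, -0.3, 17.8]
grip_width: 0.0296
```

```bash
python3 -m jog '[{"translation":[0.07,-0.01,0],"angular":[0,0,0],"grip":0},{"translation":[0.14,-0.01,0],"angular":[0,0,0],"grip":0},{"translation":[0.2,-0.01,0],"angular":[0,0,0],"grip":0},{"translation":[0.2,-0.01,0],"angular":[0,0,0],"grip":0}]'
```

```text
clock: 16.23
tcp_pos: [0.6046, 0.0797, 0.1354]
tool_rot: [0.52, 0.481, -0.479, -0.518]
force: [0.5, 0.6, 17.2]
grip_width: 0.0297
```

```bash
python3 -m jog '[{"translation":[0.07,-0.01,0],"angular":[0,0,0],"grip":0},{"translation":[0.14,-0.01,0],"angular":[0,0,0],"grip":0},{"translation":[0.2,-0.01,0],"angular":[0,0,0],"grip":0},{"translation":[0.2,-0.01,0],"angular":[0,0,0],"grip":0}]'
```

```text
clock: 16.57
tcp_pos: [0.605, 0.0858, 0.1355]
tool_rot: [0.52, 0.481, -0.479, -0.518]
force: [0.9, -0.9, 14.8]
grip_width: 0.0297
```

```bash
python3 -m jog '[{"translation":[0.07,0,0],"angular":[0,0,0],"grip":0},{"translation":[0.14,0,0],"angular":[0,0,0],"grip":0},{"translation":[0.2,0,0],"angular":[0,0,0],"grip":0},{"translation":[0.2,0,0],"angular":[0,0,0],"grip":0}]'
```

```text
clock: 16.9
tcp_pos: [0.6054, 0.091, 0.1357]
tool_rot: [0.521, 0.481, -0.479, -0.518]
force: [-0.7, -5.1, 16.8]
grip_width: 0.0301
```

```bash
python3 -m jog '[{"translation":[0.07,0,0],"angular":[0,0,0],"grip":0},{"translation":[0.14,0,0],"angular":[0,0,0],"grip":0},{"translation":[0.2,-0.01,0],"angular":[0,0,0],"grip":0},{"translation":[0.2,-0.01,0],"angular":[0,0,0],"grip":0}]'
```

```text
clock: 17.23
tcp_pos: [0.6058, 0.097, 0.1358]
tool_rot: [0.52, 0.481, -0.479, -0.518]
force: [0.8, -4.1, 14.7]
grip_width: 0.0295
```

```bash
python3 -m jog '[{"translation":[0.07,0,0],"angular":[0,0,0],"grip":0},{"translation":[0.14,0,0],"angular":[0,0,0],"grip":0},{"translation":[0.2,0,0],"angular":[0,0,0],"grip":0},{"translation":[0.2,0,0],"angular":[0,0,0],"grip":0}]'
```

```text
clock: 17.57
tcp_pos: [0.6062, 0.1035, 0.1354]
tool_rot: [0.52, 0.481, -0.479, -0.518]
force: [2.0, -1.8, 11.0]
grip_width: 0.0296
```

```bash
python3 -m jog '[{"translation":[0.07,0.02,0],"angular":[0,0,0],"grip":0},{"translation":[0.14,0.02,0],"angular":[0,0,0],"grip":0},{"translation":[0.2,0.02,0],"angular":[0,0,0],"grip":0},{"translation":[0.2,0.02,0],"angular":[0,0,0],"grip":0}]'
```

```text
clock: 17.9
tcp_pos: [0.6069, 0.1097, 0.1355]
tool_rot: [0.52, 0.481, -0.479, -0.518]
force: [0.0, -0.1, 16.7]
grip_width: 0.0297
```

```bash
python3 -m jog '[{"translation":[0.07,0.01,0],"angular":[0,0,0],"grip":0},{"translation":[0.14,0.01,0],"angular":[0,0,0],"grip":0},{"translation":[0.2,0.01,0],"angular":[0,0,0],"grip":0},{"translation":[0.2,0.01,0],"angular":[0,0,0],"grip":0}]'
```

```text
clock: 18.23
tcp_pos: [0.6074, 0.1158, 0.1354]
tool_rot: [0.52, 0.482, -0.479, -0.518]
force: [0.2, 0.7, 19.8]
grip_width: 0.03
```

```bash
python3 -m jog '[{"translation":[0.07,-0.02,0],"angular":[0,0,0],"grip":0},{"translation":[0.14,-0.03,0],"angular":[0,0,0],"grip":0},{"translation":[0.2,-0.03,0],"angular":[0,0,0],"grip":0},{"translation":[0.2,-0.03,0],"angular":[0,0,0],"grip":0}]'
```

```text
clock: 18.57
tcp_pos: [0.6076, 0.1217, 0.1355]
tool_rot: [0.52, 0.481, -0.479, -0.518]
force: [2.0, -0.0, 12.7]
grip_width: 0.0298
```

```bash
python3 -m jog '[{"translation":[0.07,0,0],"angular":[0,0,0],"grip":0},{"translation":[0.14,0,0],"angular":[0,0,0],"grip":0},{"translation":[0.2,-0.01,0],"angular":[0,0,0],"grip":0},{"translation":[0.2,-0.01,0],"angular":[0,0,0],"grip":0}]'
```

```text
clock: 18.9
tcp_pos: [0.608, 0.1277, 0.1355]
tool_rot: [0.52, 0.481, -0.479, -0.518]
force: [1.4, 0.0, 10.2]
grip_width: 0.0296
```

```bash
python3 -m jog '[{"translation":[0.07,0,0],"angular":[0,0,0],"grip":0},{"translation":[0.14,0,0],"angular":[0,0,0],"grip":0},{"translation":[0.2,-0.01,0],"angular":[0,0,0],"grip":0},{"translation":[0.2,-0.01,0],"angular":[0,0,0],"grip":0}]'
```

```text
clock: 19.23
tcp_pos: [0.6083, 0.1331, 0.1355]
tool_rot: [0.52, 0.481, -0.479, -0.518]
force: [1.7, -4.3, 7.7]
grip_width: 0.0297
```

```bash
python3 -m jog '[{"translation":[0.0,0.02,0],"angular":[0,0,0],"grip":0},{"translation":[0.0,0.04,0],"angular":[0,0,0],"grip":0},{"translation":[0.06,0.05,0],"angular":[0,0,0],"grip":0},{"translation":[0.06,0.05,0],"angular":[0,0,0],"grip":0}]'
```

```text
clock: 19.57
tcp_pos: [0.6087, 0.1345, 0.135]
tool_rot: [0.52, 0.481, -0.479, -0.518]
force: [0.7, -7.5, 15.6]
grip_width: 0.0293
```

```bash
python3 -m jog '[{"translation":[0.07,0,0],"angular":[0,0,0],"grip":0},{"translation":[0.14,0,0],"angular":[0,0,0],"grip":0},{"translation":[0.2,0,0],"angular":[0,0,0],"grip":0},{"translation":[0.2,0,0],"angular":[0,0,0],"grip":0}]'
```

```text
clock: 19.9
tcp_pos: [0.6092, 0.141, 0.1349]
tool_rot: [0.52, 0.481, -0.479, -0.518]
force: [0.5, -2.5, 14.2]
grip_width: 0.0296
```

```bash
python3 -m jog '[{"translation":[0.07,0,0],"angular":[0,0,0],"grip":0},{"translation":[0.14,0,0],"angular":[0,0,0],"grip":0},{"translation":[0.2,0,0],"angular":[0,0,0],"grip":0},{"translation":[0.2,0,0],"angular":[0,0,0],"grip":0}]'; python3 -c "
from h import *
print(R.from_quat(readout.sense()['tool_rot']).as_matrix().round(4))"
```

```text
clock: 20.23
tcp_pos: [0.6096, 0.1474, 0.1348]
tool_rot: [0.52, 0.481, -0.479, -0.518]
force: [1.1, -1.3, 13.9]
grip_width: 0.0297
[[ 7.840e-02  4.300e-03 -9.969e-01]
 [ 9.969e-01  6.000e-04  7.840e-02]
 [ 9.000e-04 -1.000e+00 -4.300e-03]]
```

```bash
python3 -m jog '[{"translation":[0.07,0.01,0],"angular":[0,0,0],"grip":0},{"translation":[0.14,0.01,0],"angular":[0,0,0],"grip":0},{"translation":[0.2,0.01,0],"angular":[0,0,0],"grip":0},{"translation":[0.2,0.01,0],"angular":[0,0,0],"grip":0}]'
```

```text
clock: 20.57
tcp_pos: [0.6101, 0.1536, 0.1346]
tool_rot: [0.52, 0.481, -0.479, -0.518]
force: [1.3, 0.5, 14.8]
grip_width: 0.0299
```

```bash
python3 -m jog '[{"translation":[0.07,0.01,0],"angular":[0,0,0],"grip":0},{"translation":[0.14,0.01,0],"angular":[0,0,0],"grip":0},{"translation":[0.2,0.01,0],"angular":[0,0,0],"grip":0},{"translation":[0.2,0.01,0],"angular":[0,0,0],"grip":0}]'
```

```text
clock: 20.9
tcp_pos: [0.6106, 0.1596, 0.1344]
tool_rot: [0.52, 0.481, -0.479, -0.518]
force: [0.2, 0.9, 15.3]
grip_width: 0.0301
```

```bash
python3 -m jog '[{"translation":[0.07,0,0],"angular":[0,0,0],"grip":0},{"translation":[0.14,0,0],"angular":[0,0,0],"grip":0},{"translation":[0.2,0,0],"angular":[0,0,0],"grip":0},{"translation":[0.2,0,0],"angular":[0,0,0],"grip":0}]'
```

```text
clock: 21.23
tcp_pos: [0.611, 0.1656, 0.1343]
tool_rot: [0.52, 0.481, -0.479, -0.518]
force: [0.9, 0.5, 14.8]
grip_width: 0.0298
```

```bash
python3 -m jog '[{"translation":[0.07,0,0],"angular":[0,0,0],"grip":0},{"translation":[0.14,0,0],"angular":[0,0,0],"grip":0},{"translation":[0.2,0,0],"angular":[0,0,0],"grip":0},{"translation":[0.2,0,0],"angular":[0,0,0],"grip":0}]'
```

```text
clock: 21.57
tcp_pos: [0.6114, 0.1716, 0.1341]
tool_rot: [0.52, 0.481, -0.479, -0.518]
force: [1.5, 1.4, 12.6]
grip_width: 0.0298
```

```bash
python3 -m jog '[{"translation":[0.07,0.01,0],"angular":[0,0,0],"grip":0},{"translation":[0.14,0.01,0],"angular":[0,0,0],"grip":0},{"translation":[0.2,0.01,0],"angular":[0,0,0],"grip":0},{"translation":[0.2,0.01,0],"angular":[0,0,0],"grip":0}]'
```

```text
clock: 21.9
tcp_pos: [0.6117, 0.1766, 0.1336]
tool_rot: [0.52, 0.481, -0.479, -0.518]
force: [0.7, -4.3, 12.3]
grip_width: 0.0297
```

```bash
python3 -m jog '[{"translation":[0.07,0.01,0],"angular":[0,0,0],"grip":0},{"translation":[0.14,0.01,0],"angular":[0,0,0],"grip":0},{"translation":[0.2,0.01,0],"angular":[0,0,0],"grip":0},{"translation":[0.2,0.01,0],"angular":[0,0,0],"grip":0}]'
```

```text
clock: 22.23
tcp_pos: [0.6122, 0.1833, 0.1333]
tool_rot: [0.52, 0.481, -0.479, -0.518]
force: [0.9, -0.1, 11.5]
grip_width: 0.0296
```

```bash
python3 -m jog '[{"translation":[0.07,0.02,0],"angular":[0,0,0],"grip":0},{"translation":[0.14,0.02,0],"angular":[0,0,0],"grip":0},{"translation":[0.2,0.03,0],"angular":[0,0,0],"grip":0},{"translation":[0.2,0.03,0],"angular":[0,0,0],"grip":0}]'
```

```text
clock: 22.57
tcp_pos: [0.6129, 0.1895, 0.1328]
tool_rot: [0.52, 0.481, -0.479, -0.518]
force: [0.7, 1.1, 14.8]
grip_width: 0.0298
```

```bash
python3 -m jog '[{"translation":[0.07,0.01,0],"angular":[0,0,0],"grip":0},{"translation":[0.14,0.02,0],"angular":[0,0,0],"grip":0},{"translation":[0.2,0.02,0],"angular":[0,0,0],"grip":0},{"translation":[0.2,0.02,0],"angular":[0,0,0],"grip":0}]'
```

```text
clock: 22.9
tcp_pos: [0.6134, 0.1956, 0.1323]
tool_rot: [0.52, 0.482, -0.479, -0.518]
force: [-0.2, 1.0, 14.8]
grip_width: 0.0297
```

```bash
python3 -m jog '[{"translation":[0.07,0,0],"angular":[0,0,0],"grip":0},{"translation":[0.14,0,0],"angular":[0,0,0],"grip":0},{"translation":[0.2,0.01,0],"angular":[0,0,0],"grip":0},{"translation":[0.2,0.01,0],"angular":[0,0,0],"grip":0}]'
```

```text
clock: 23.23
tcp_pos: [0.6138, 0.2016, 0.132]
tool_rot: [0.52, 0.482, -0.479, -0.518]
force: [-0.4, 1.1, 14.5]
grip_width: 0.03
```

```bash
python3 - <<'E'
from h import *
cv2.imwrite("pics/w7.png",get_image("wrist"));cv2.imwrite("pics/s7.png",cv2.resize(get_image("scene")[130:240,230:370],None,fx=5,fy=5,interpolation=2))
cv2.imwrite("pics/t7.png",cv2.resize(get_image("top")[160:250,160:300],None,fx=5,fy=5,interpolation=2))
E
```

```text
(no output)
```

View pics/s7.png

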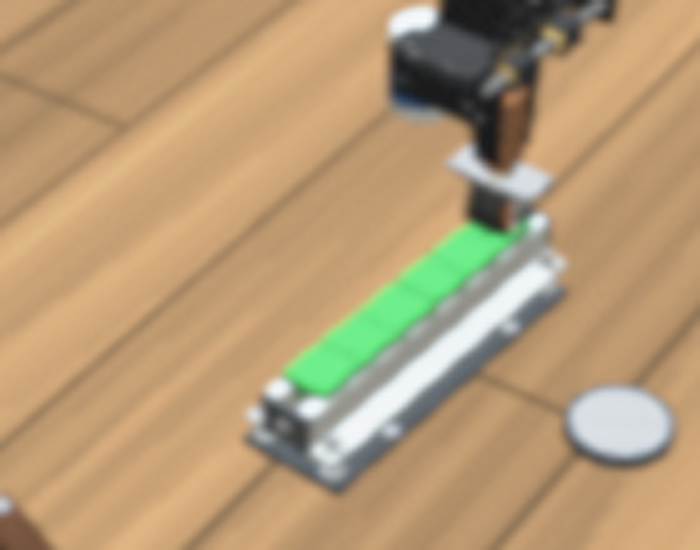

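View pics/w7.png

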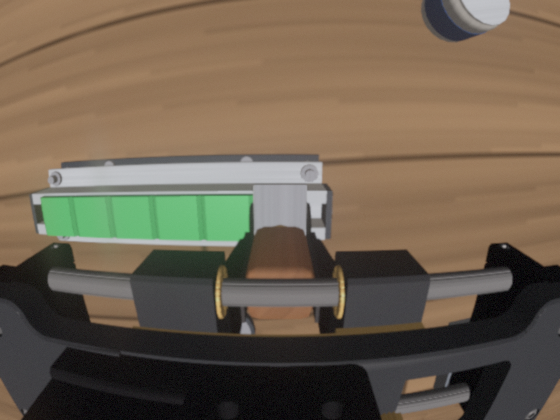

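View pics/w6.png

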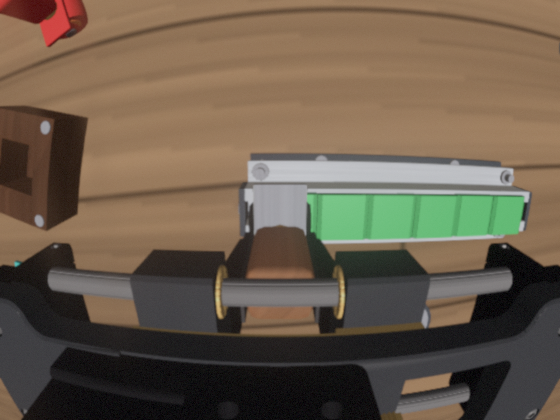

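```bash
python3 - <<'E'
from h import *
w=cv2.imread("pics/w7.png");cv2.imwrite("pics/w7a.png",cv2.resize(w[165:255,25:265],(800,300),interpolation=2))
w=cv2.imread("pics/w5.png");cv2.imwrite("pics/w5a.png",cv2.resize(w[140:250,290:520],(800,380),interpolation=2))
E
```

```text
(no output)
```

View pics/w7a.png

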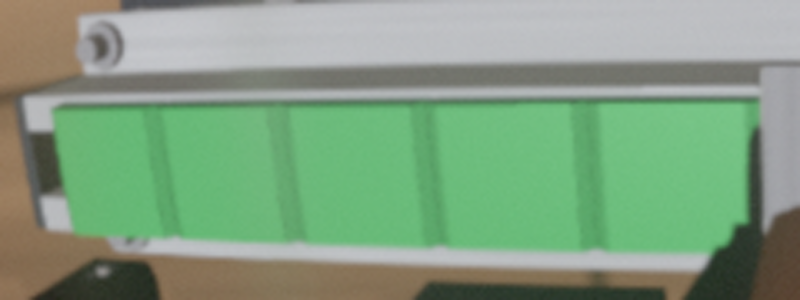

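View pics/w5a.png

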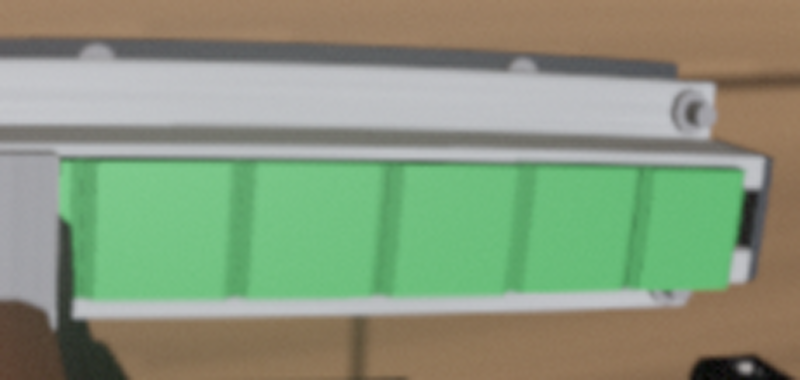

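View pics/t7.png

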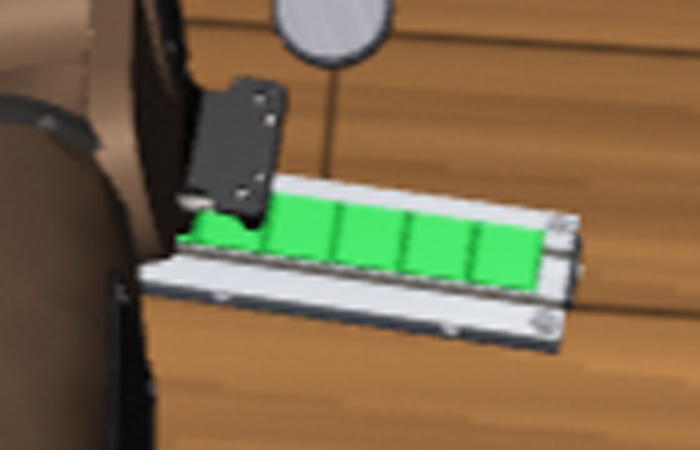

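```bash
python3 -m jog '[{"translation":[0.1,0.01,0],"angular":[0,0,0],"grip":0},{"translation":[0.2,0.02,0],"angular":[0,0,0],"grip":0},{"translation":[0.3,0.02,0],"angular":[0,0,0],"grip":0},{"translation":[0.3,0.03,0],"angular":[0,0,0],"grip":0}]'
```

```text
clock: 23.72
tcp_pos: [0.6146, 0.2108, 0.1312]
tool_rot: [0.52, 0.482, -0.478, -0.518]
force: [-0.1, 1.1, 16.6]
grip_width: 0.0297
```

```bash
python3 -m jog '[{"translation":[-0.1,0,0],"angular":[0,0,0],"grip":0},{"translation":[-0.2,0,0],"angular":[0,0,0],"grip":0},{"translation":[-0.3,0,0],"angular":[0,0,0],"grip":0},{"translation":[-0.4,0,0],"angular":[0,0,0],"grip":0}]'
```

```text
clock: 24.05
tcp_pos: [0.6138, 0.1986, 0.1316]
tool_rot: [0.52, 0.482, -0.478, -0.518]
force: [0.5, 1.5, 18.8]
grip_width: 0.0296
```

```bash
python3 -m jog '[{"translation":[-0.1,0,0],"angular":[0,0,0],"grip":0},{"translation":[-0.2,0,0],"angular":[0,0,0],"grip":0},{"translation":[-0.3,0,0],"angular":[0,0,0],"grip":0},{"translation":[-0.4,0,0],"angular":[0,0,0],"grip":0}]'
```

```text
clock: 24.38
tcp_pos: [0.613, 0.1865, 0.1319]
tool_rot: [0.52, 0.482, -0.478, -0.518]
force: [-0.5, -0.3, 19.6]
grip_width: 0.0298
```

```bash
python3 -m jog '[{"translation":[-0.1,-0.02,0],"angular":[0,0,0],"grip":0},{"translation":[-0.2,-0.03,0],"angular":[0,0,0],"grip":0},{"translation":[-0.3,-0.04,0],"angular":[0,0,0],"grip":0},{"translation":[-0.4,-0.05,0],"angular":[0,0,0],"grip":0}]'
```

```text
clock: 24.72
tcp_pos: [0.612, 0.1746, 0.1332]
tool_rot: [0.52, 0.482, -0.478, -0.518]
force: [0.5, 1.2, 18.8]
grip_width: 0.0299
```

```bash
python3 -m jog '[{"translation":[-0.1,0,0],"angular":[0,0,0],"grip":0},{"translation":[-0.2,0,0],"angular":[0,0,0],"grip":0},{"translation":[-0.3,-0.01,0],"angular":[0,0,0],"grip":0},{"translation":[-0.4,-0.02,0],"angular":[0,0,0],"grip":0}]'
```

```text
clock: 25.05
tcp_pos: [0.6111, 0.1626, 0.1339]
tool_rot: [0.52, 0.482, -0.478, -0.518]
force: [0.3, 1.3, 18.9]
grip_width: 0.0298
```

```bash
python3 -m jog '[{"translation":[-0.1,0,0],"angular":[0,0,0],"grip":0},{"translation":[-0.2,0,0],"angular":[0,0,0],"grip":0},{"translation":[-0.3,-0.01,0],"angular":[0,0,0],"grip":0},{"translation":[-0.4,-0.02,0],"angular":[0,0,0],"grip":0}]'
```

```text
clock: 25.38
tcp_pos: [0.6101, 0.1505, 0.1344]
tool_rot: [0.52, 0.482, -0.478, -0.518]
force: [-0.6, 1.0, 18.9]
grip_width: 0.0296
```

```bash
python3 -m jog '[{"translation":[-0.1,-0.01,0],"angular":[0,0,0],"grip":0},{"translation":[-0.2,-0.02,0],"angular":[0,0,0],"grip":0},{"translation":[-0.3,-0.03,0],"angular":[0,0,0],"grip":0},{"translation":[-0.4,-0.03,0],"angular":[0,0,0],"grip":0}]'
```

```text
clock: 25.72
tcp_pos: [0.6091, 0.1386, 0.1349]
tool_rot: [0.52, 0.482, -0.478, -0.518]
force: [0.3, 2.3, 17.8]
grip_width: 0.0297
```

```bash
python3 -m jog '[{"translation":[-0.1,0,0],"angular":[0,0,0],"grip":0},{"translation":[-0.2,0,0],"angular":[0,0,0],"grip":0},{"translation":[-0.3,-0.01,0],"angular":[0,0,0],"grip":0},{"translation":[-0.4,-0.01,0],"angular":[0,0,0],"grip":0}]'
```

```text
clock: 26.05
tcp_pos: [0.6081, 0.1265, 0.1353]
tool_rot: [0.52, 0.482, -0.478, -0.518]
force: [-0.2, 0.8, 18.7]
grip_width: 0.0294
```

```bash
python3 -m jog '[{"translation":[-0.1,0,0],"angular":[0,0,0],"grip":0},{"translation":[-0.2,0,0],"angular":[0,0,0],"grip":0},{"translation":[-0.3,0,0],"angular":[0,0,0],"grip":0},{"translation":[-0.4,-0.01,0],"angular":[0,0,0],"grip":0}]'
```

```text
clock: 26.38
tcp_pos: [0.6071, 0.1144, 0.1355]
tool_rot: [0.52, 0.481, -0.478, -0.518]
force: [0.5, 1.2, 15.3]
grip_width: 0.0299
```

```bash
python3 -m jog '[{"translation":[-0.1,0,0],"angular":[0,0,0],"grip":0},{"translation":[-0.2,0,0],"angular":[0,0,0],"grip":0},{"translation":[-0.3,0,0],"angular":[0,0,0],"grip":0},{"translation":[-0.4,0,0],"angular":[0,0,0],"grip":0}]'
```

```text
clock: 26.72
tcp_pos: [0.6061, 0.1022, 0.1352]
tool_rot: [0.52, 0.481, -0.479, -0.518]
force: [0.5, 0.8, 15.0]
grip_width: 0.0298
```

```bash
python3 -m jog '[{"translation":[-0.1,0.01,0],"angular":[0,0,0],"grip":0},{"translation":[-0.2,0.01,0],"angular":[0,0,0],"grip":0},{"translation":[-0.3,0.01,0],"angular":[0,0,0],"grip":0},{"translation":[-0.4,0.01,0],"angular":[0,0,0],"grip":0}]'
```

```text
clock: 27.05
tcp_pos: [0.6053, 0.0905, 0.1354]
tool_rot: [0.52, 0.482, -0.478, -0.518]
force: [-0.3, 0.7, 19.3]
grip_width: 0.0299
```

```bash
python3 -m jog '[{"translation":[-0.1,0.01,0],"angular":[0,0,0],"grip":0},{"translation":[-0.2,0.01,0],"angular":[0,0,0],"grip":0},{"translation":[-0.3,0.01,0],"angular":[0,0,0],"grip":0},{"translation":[-0.4,0.02,0],"angular":[0,0,0],"grip":0}]'
```

```text
clock: 27.38
tcp_pos: [0.6045, 0.0785, 0.1351]
tool_rot: [0.52, 0.482, -0.478, -0.518]
force: [-0.6, 0.8, 24.6]
grip_width: 0.0297
```

```bash
python3 -m jog '[{"translation":[0,-0.04,0],"angular":[0,0,0],"grip":0},{"translation":[-0.1,-0.06,0],"angular":[0,0,0],"grip":0},{"translation":[-0.2,-0.06,0],"angular":[0,0,0],"grip":0},{"translation":[-0.3,-0.06,0],"angular":[0,0,0],"grip":0}]'
```

```text
clock: 27.72
tcp_pos: [0.6034, 0.0693, 0.1355]
tool_rot: [0.52, 0.481, -0.479, -0.518]
force: [0.9, 0.1, 9.5]
grip_width: 0.0297
```

```bash
python3 -m jog '[{"translation":[-0.1,0,0],"angular":[0,0,0],"grip":0},{"translation":[-0.2,0,0],"angular":[0,0,0],"grip":0},{"translation":[-0.3,0,0],"angular":[0,0,0],"grip":0},{"translation":[-0.3,0,0],"angular":[0,0,0],"grip":0}]'
```

```text
clock: 28.05
tcp_pos: [0.6025, 0.0601, 0.1352]
tool_rot: [0.52, 0.481, -0.479, -0.519]
force: [2.7, 1.2, 7.3]
grip_width: 0.0298
```

```bash
python3 -m jog '[{"translation":[-0.1,0,0],"angular":[0,0,0],"grip":0},{"translation":[-0.2,0,0],"angular":[0,0,0],"grip":0},{"translation":[-0.3,0,0],"angular":[0,0,0],"grip":0},{"translation":[-0.3,0,0],"angular":[0,0,0],"grip":0}]'
```

```text
clock: 28.38
tcp_pos: [0.6019, 0.051, 0.1353]
tool_rot: [0.52, 0.481, -0.479, -0.518]
force: [1.4, -0.7, 8.5]
grip_width: 0.0295
```

```bash
python3 -m jog '[{"translation":[-0.1,0.02,0],"angular":[0,0,0],"grip":0},{"translation":[-0.2,0.04,0],"angular":[0,0,0],"grip":0},{"translation":[-0.3,0.05,0],"angular":[0,0,0],"grip":0},{"translation":[-0.3,0.05,0],"angular":[0,0,0],"grip":0}]'
```

```text
clock: 28.72
tcp_pos: [0.6014, 0.042, 0.1345]
tool_rot: [0.52, 0.481, -0.479, -0.518]
force: [0.9, 0.1, 15.4]
grip_width: 0.0297
```

```bash
python3 -m jog '[{"translation":[-0.1,0.01,0],"angular":[0,0,0],"grip":0},{"translation":[-0.2,0.01,0],"angular":[0,0,0],"grip":0},{"translation":[-0.3,0.02,0],"angular":[0,0,0],"grip":0},{"translation":[-0.3,0.02,0],"angular":[0,0,0],"grip":0}]'
```

```text
clock: 29.05
tcp_pos: [0.6007, 0.033, 0.134]
tool_rot: [0.52, 0.481, -0.479, -0.518]
force: [-0.1, -0.3, 16.9]
grip_width: 0.0296
```

```bash
python3 -m jog '[{"translation":[-0.1,0.01,0],"angular":[0,0,0],"grip":0},{"translation":[-0.2,0.01,0],"angular":[0,0,0],"grip":0},{"translation":[-0.3,0.02,0],"angular":[0,0,0],"grip":0},{"translation":[-0.3,0.02,0],"angular":[0,0,0],"grip":0}]'
```

```text
clock: 29.38
tcp_pos: [0.6, 0.0239, 0.1334]
tool_rot: [0.52, 0.481, -0.479, -0.518]
force: [-0.0, -1.3, 16.4]
grip_width: 0.03
```

```bash
python3 -m jog '[{"translation":[-0.1,0.01,0],"angular":[0,0,0],"grip":0},{"translation":[-0.2,0.01,0],"angular":[0,0,0],"grip":0},{"translation":[-0.3,0.02,0],"angular":[0,0,0],"grip":0},{"translation":[-0.3,0.02,0],"angular":[0,0,0],"grip":0}]'
```

```text
clock: 29.72
tcp_pos: [0.5993, 0.0151, 0.1328]
tool_rot: [0.52, 0.481, -0.479, -0.518]
force: [-0.7, -0.2, 17.0]
grip_width: 0.03
```

```bash
python3 -m jog '[{"translation":[-0.1,0.01,0],"angular":[0,0,0],"grip":0},{"translation":[-0.2,0.01,0],"angular":[0,0,0],"grip":0},{"translation":[-0.3,0.02,0],"angular":[0,0,0],"grip":0},{"translation":[-0.3,0.02,0],"angular":[0,0,0],"grip":0}]'
python3 - <<'E'
from h import *
cv2.imwrite("pics/w8.png",get_image("wrist"))
E
```

```text
clock: 30.05
tcp_pos: [0.5986, 0.006, 0.1323]
tool_rot: [0.521, 0.481, -0.479, -0.518]
force: [0.1, -2.0, 17.7]
grip_width: 0.0297
```

View pics/w8.png

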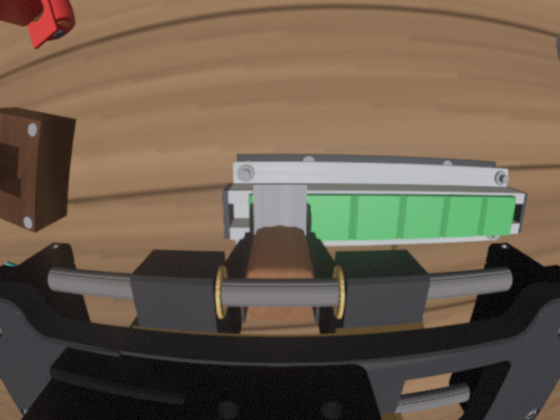

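```bash
python3 - <<'E'
from h import *
a=cv2.imread("pics/w6.png")[175:255,300:530];b=cv2.imread("pics/w8.png")[175:255,300:530]
cv2.imwrite("pics/cmp.png",cv2.resize(np.vstack([a,b]),(800,580),interpolation=2))
E
```

```text
(no output)
```

View pics/cmp.png

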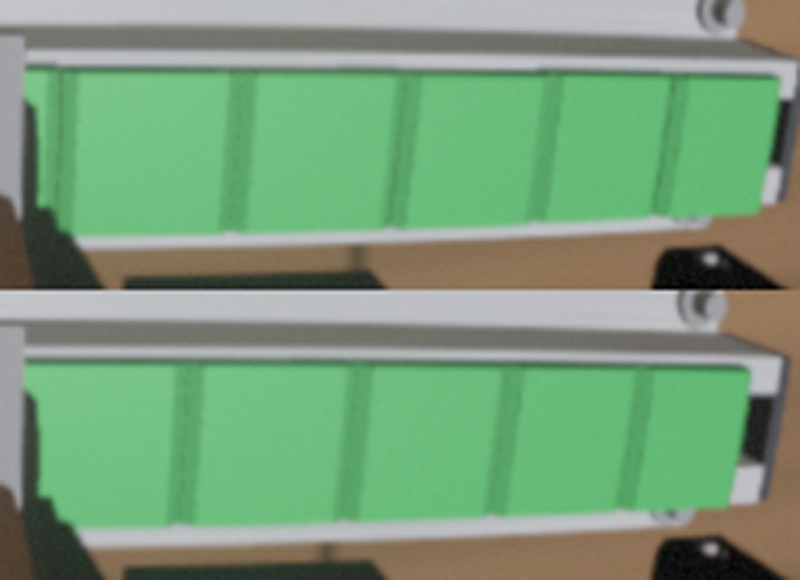

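```bash
python3 -m jog '[{"translation":[0,-0.15,0],"angular":[0,0,0],"grip":0},{"translation":[0,-0.3,0],"angular":[0,0,0],"grip":0},{"translation":[0,-0.5,0],"angular":[0,0,0],"grip":0},{"translation":[0,-0.5,0],"angular":[0,0,0],"grip":0}]'
python3 - <<'E'
from h import *
cv2.imwrite("pics/w9.png",get_image("wrist"));a=get_image("scene")
cv2.imwrite("pics/s9.png",cv2.resize(a[150:240,260:360],(800,720),interpolation=2)[:600])
E
```

```text
clock: 30.43
tcp_pos: [0.5972, 0.0066, 0.1459]
tool_rot: [0.519, 0.48, -0.48, -0.519]
force: [-0.2, 0.1, -3.0]
grip_width: 0.0298
```

View pics/s9.png

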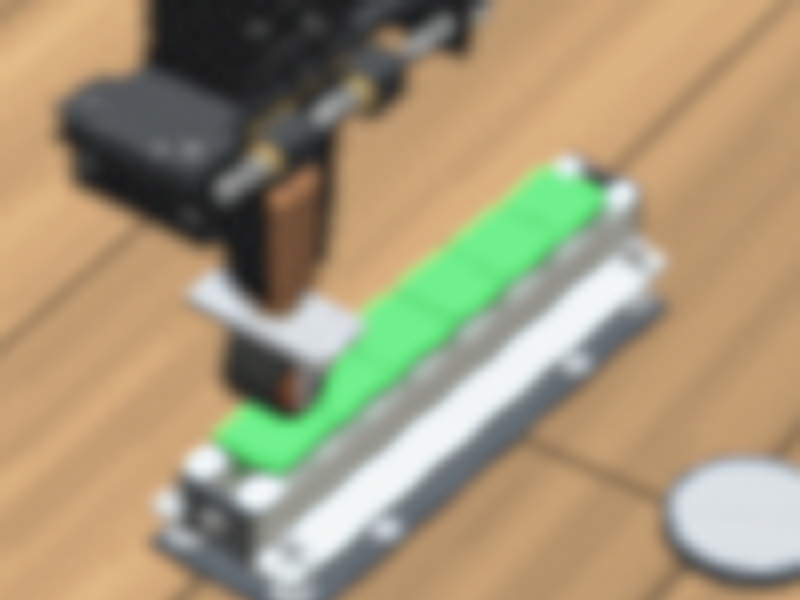

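```bash
python3 -m jog '[{"translation":[-0.7,0,0],"angular":[0,0,0],"grip":0},{"translation":[-1.6,0,0],"angular":[0,0,0],"grip":0},{"translation":[-2.5,0,0],"angular":[0,0,0],"grip":0},{"translation":[-3.3,0,0],"angular":[0,0,0],"grip":0},{"translation":[-4,0,0],"angular":[0,0,0],"grip":0},{"translation":[-4,0,0],"angular":[0,0,0],"grip":0},{"translation":[-4,0,0],"angular":[0,0,0],"grip":0}]'
python3 - <<'E'
from h import *
a=get_image("scene");cv2.imwrite("pics/sfull.png",a);cv2.imwrite("pics/tfull.png",get_image("top"))
b=cv2.imread("pics/scene0.png")
cv2.imwrite("pics/s10.png",np.hstack([cv2.resize(x[160:230,275:350],(400,373),interpolation=2) for x in(b,a)]))
E
```

```text
clock: 31.12
tcp_pos: [0.5874, -0.1138, 0.1448]
tool_rot: [-0.519, -0.479, 0.48, 0.52]
force: [-0.1, -0.2, -2.4]
grip_width: 0.0299
```

View pics/s10.png

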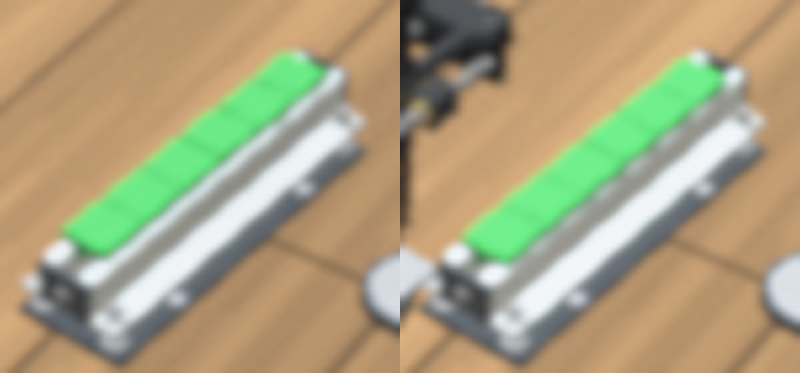

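```bash
python3 - <<'E'
from h import *
np.set_printoptions(precision=2,suppress=True,linewidth=150)
ci=camera_info("scene")
def gmask(f):
    a=cv2.imread(f).astype(np.float32); return np.clip((a[...,1]-np.maximum(a[...,0],a[...,2]))/100,0,1)
A,B=gmask("pics/scene0.png"),gmask("pics/sfull.png")
c=np.array([.6061,.1025,.066]);u=np.array([.0785,.9969,0]);n=np.array([.9969,-.0785,0])
S=np.linspace(-.115,.115,24);T=np.linspace(-.05,.05,201)
for t in (A,B):
    # centroid across at fixed plane z
    P=(c+S[:,None,None]*u+T[None,:,None]*n).reshape(-1,3)
    px=cv2.projectPoints(P,ci["rvec"],ci["tvec"],ci["mtx"],None)[0].reshape(len(S),len(T),2).astype(np.float32)
    v=cv2.remap(t,px[...,0],px[...,1],cv2.INTER_LINEAR)
    print((v*T).sum(1)/v.sum(1)*1000)
# height sensitivity: centroid shift per mm
o=-cv2.Rodrigues(ci["rvec"])[0].T@ci["tvec"]; d=c-o; print("mm across per mm up",-(d@n)/d[2]*-1)
E
```

```text
[ 0.48 -1.19 -1.02 -1.57 -0.95 -0.99 -1.43 -1.15 -0.78 -0.64 -0.89 -1.11 -0.43 -0.9  -1.18 -0.91 -0.54  0.17  0.48 -0.38  0.28  0.11 -0.21 -0.92]
[3.68 3.32 2.67 3.21 3.61 2.83 3.3  3.64 3.75 3.34 3.47 3.69 3.44 3.37 3.74 3.78 3.82 3.86 4.14 3.63 4.12 4.31 3.59 2.33]
mm across per mm up 0.7173385318854644
```

```bash
python3 - <<'E'
from h import *
s=readout.sense();Rt=R.from_quat(s["tool_rot"]).as_matrix();print(Rt.round(4),np.degrees(np.arctan2(Rt[1,0],Rt[0,0])))
print(Rt.T@(np.array([.5314,-.2668,.175])-s["tcp_pos"])/.03)
E
```

```text
[[ 7.840e-02 -7.000e-04 -9.969e-01]
 [ 9.969e-01  5.000e-04  7.840e-02]
 [ 5.000e-04 -1.000e+00  7.000e-04]] 85.5038956648823
[-5.27434921 -1.00320516  1.46470561]
```

```bash
python3 -m jog '[{"translation":[0,-0.5,0],"angular":[0,1,0],"grip":0},{"translation":[0,-1,0],"angular":[0,2,0],"grip":0},{"translation":[-0.8,-1,0.2],"angular":[0,4,0],"grip":0},{"translation":[-1.6,-1,0.4],"angular":[0,6,0],"grip":0},{"translation":[-2.4,-1,0.7],"angular":[0,8,0],"grip":0},{"translation":[-3.2,-1,0.9],"angular":[0,10,0],"grip":0},{"translation":[-4,-1,1.1],"angular":[0,12,0],"grip":0},{"translation":[-4.7,-1,1.3],"angular":[0,14,0],"grip":0},{"translation":[-5.2,-1,1.46],"angular":[0,15,0],"grip":0},{"translation":[-5.27,-1,1.46],"angular":[0,15,0],"grip":0},{"translation":[-5.27,-1,1.46],"angular":[0,15,0],"grip":0},{"translation":[-5.27,-1,1.46],"angular":[0,15,0],"grip":0}]'
python3 - <<'E'
from h import *
cv2.imwrite("pics/w11.png",get_image("wrist"))
s=readout.sense();Rt=R.from_quat(s["tool_rot"]).as_matrix();print(Rt.round(4),np.degrees(np.arctan2(Rt[1,0],Rt[0,0])))
print(s["tcp_pos"],Rt.T@(np.array([.5312,-.2668,.0825])-s["tcp_pos"])/.03)
E
```

```text
clock: 32.22
tcp_pos: [0.5321, -0.2661, 0.1752]
tool_rot: [-0.577, -0.409, 0.408, 0.577]
force: [0.0, 1.0, -2.7]
grip_width: 0.0297
[[ 3.322e-01 -1.000e-04 -9.432e-01]
 [ 9.432e-01  4.000e-04  3.322e-01]
 [ 3.000e-04 -1.000e+00  2.000e-04]] 70.59635148528764
[ 0.53213341 -0.26598964  0.17524852] [-0.03685921  3.09160941  0.01971473]
```

View pics/w11.png

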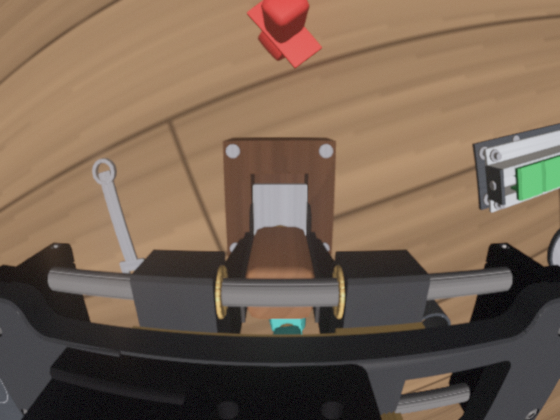

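```bash
python3 -m jog '[{"translation":[-0.03,0.3,0.02],"angular":[0,0,0],"grip":0},{"translation":[-0.03,0.7,0.02],"angular":[0,0,0],"grip":0},{"translation":[-0.03,1.1,0.02],"angular":[0,0,0],"grip":0},{"translation":[-0.03,1.4,0.02],"angular":[0,0,0],"grip":0},{"translation":[-0.03,1.6,0.02],"angular":[0,0,0],"grip":0},{"translation":[-0.03,1.6,0.02],"angular":[0,0,0],"grip":0}]'
```

```text
clock: 32.77
tcp_pos: [0.5305, -0.2672, 0.1258]
tool_rot: [-0.577, -0.408, 0.409, 0.578]
force: [0.1, 0.0, -3.4]
grip_width: 0.0295
```

```bash
python3 -m jog '[{"translation":[0,0.2,0],"angular":[0,0,0],"grip":0},{"translation":[0,0.4,0],"angular":[0,0,0],"grip":0},{"translation":[0,0.6,0],"angular":[0,0,0],"grip":0},{"translation":[0,0.8,0],"angular":[0,0,0],"grip":0},{"translation":[0,0.8,0],"angular":[0,0,0],"grip":0}]'
```

```text
clock: 33.18
tcp_pos: [0.5304, -0.2677, 0.1021]
tool_rot: [-0.577, -0.408, 0.408, 0.578]
force: [0.1, -0.5, -2.8]
grip_width: 0.0299
```

```bash
python3 -m jog '[{"translation":[0,0.2,0],"angular":[0,0,0],"grip":0},{"translation":[0,0.4,0],"angular":[0,0,0],"grip":0},{"translation":[0,0.55,0],"angular":[0,0,0],"grip":0},{"translation":[0,0.62,0],"angular":[0,0,0],"grip":0},{"translation":[0,0.62,0],"angular":[0,0,0],"grip":0}]'
```

```text
clock: 33.6
tcp_pos: [0.5306, -0.2678, 0.0841]
tool_rot: [-0.577, -0.408, 0.408, 0.578]
force: [0.5, 0.5, -1.9]
grip_width: 0.0297
```

Nearly seated, with 1–2 mm to go. I'm lowering until contact, then releasing.

```bash
python3 -m jog '[{"translation":[0,0.03,0],"angular":[0,0,0],"grip":0},{"translation":[0,0.06,0],"angular":[0,0,0],"grip":0},{"translation":[0,0.06,0],"angular":[0,0,0],"grip":0}]'; python3 -c "
from h import *
cv2.imwrite('pics/w12.png',get_image('wrist'));cv2.imwrite('pics/s12.png',cv2.resize(get_image('scene')[190:290,170:290],None,fx=5,fy=5,interpolation=2))"
```

```text
clock: 33.85
tcp_pos: [0.5309, -0.2679, 0.0829]
tool_rot: [0.577, 0.408, -0.408, -0.577]
force: [0.5, -0.3, -3.1]
grip_width: 0.0299
```

View pics/s12.png

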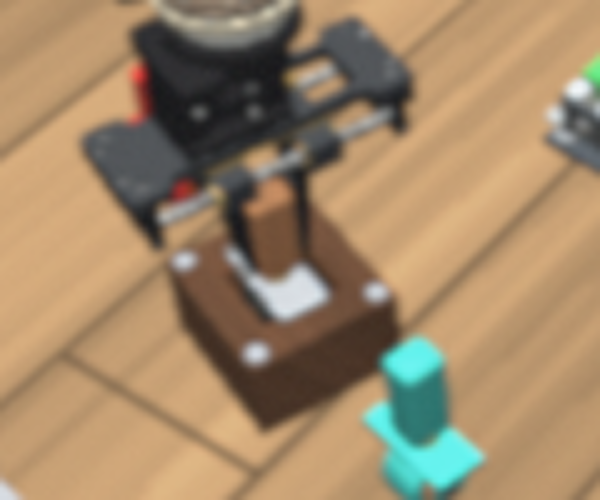

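```bash
python3 -m jog '[{"translation":[0,0.03,0],"angular":[0,0,0],"grip":0},{"translation":[0,0.03,0],"angular":[0,0,0],"grip":0},{"translation":[0,0.03,0],"angular":[0,0,0],"grip":0}]'
python3 -m jog '[{"translation":[0,0,0],"angular":[0,0,0],"grip":40},{"translation":[0,0,0],"angular":[0,0,0],"grip":70},{"translation":[0,0,0],"angular":[0,0,0],"grip":100},{"translation":[0,0,0],"angular":[0,0,0],"grip":100},{"translation":[0,0,0],"angular":[0,0,0],"grip":100},{"translation":[0,0,0],"angular":[0,0,0],"grip":100},{"translation":[0,0,0],"angular":[0,0,0],"grip":100},{"translation":[0,0,0],"angular":[0,0,0],"grip":100},{"translation":[0,0,0],"angular":[0,0,0],"grip":100},{"translation":[0,0,0],"angular":[0,0,0],"grip":100},{"translation":[0,0,0],"angular":[0,0,0],"grip":100},{"translation":[0,0,0],"angular":[0,0,0],"grip":100}]'
```

```text
clock: 34.2
tcp_pos: [0.531, -0.268, 0.0825]
tool_rot: [0.578, 0.408, -0.408, -0.577]
force: [-1.5, -0.3, 4.5]
grip_width: 0.0296
clock: 35.2
tcp_pos: [0.5308, -0.2679, 0.082]
tool_rot: [-0.577, -0.408, 0.408, 0.577]
force: [0.1, -0.0, 0.4]
grip_width: 0.0944
```

Contact at 4.5 N showed it was seated, and it is now released. Next: lift away and check.

```bash
python3 -m jog '[{"translation":[0,-0.5,0],"angular":[0,0,0],"grip":100},{"translation":[0,-1,0],"angular":[0,0,0],"grip":100},{"translation":[0,-1.6,0],"angular":[0,0,0],"grip":100},{"translation":[0,-2.3,0],"angular":[0,0,0],"grip":100},{"translation":[0,-3,0],"angular":[0,0,0],"grip":100},{"translation":[0,-3.7,0],"angular":[0,0,0],"grip":100},{"translation":[0,-4.2,0],"angular":[0,0,0],"grip":100},{"translation":[0,-4.2,0],"angular":[0,0,0],"grip":100}]'
python3 - <<'E'
from h import *
w=get_image("wrist");s=get_image("scene");t=get_image("top")
cv2.imwrite("pics/w13.png",w);cv2.imwrite("pics/s13.png",cv2.resize(s[120:310,150:370],None,fx=3,fy=3,interpolation=2));cv2.imwrite("pics/t13.png",t)
E
```

```text
clock: 35.87
tcp_pos: [0.5317, -0.2685, 0.2111]
tool_rot: [0.579, 0.409, -0.407, -0.576]
force: [-0.2, -0.2, -0.9]
grip_width: 0.0952
```

View pics/w13.png

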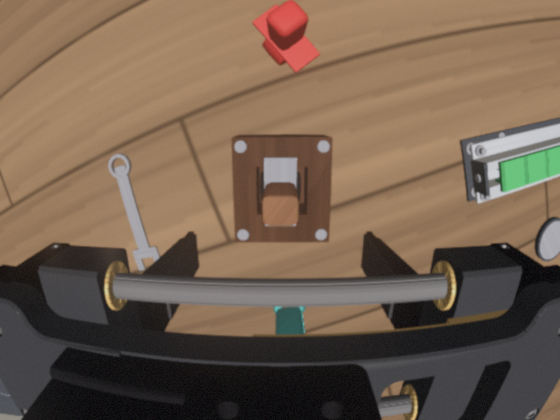

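View pics/s13.png

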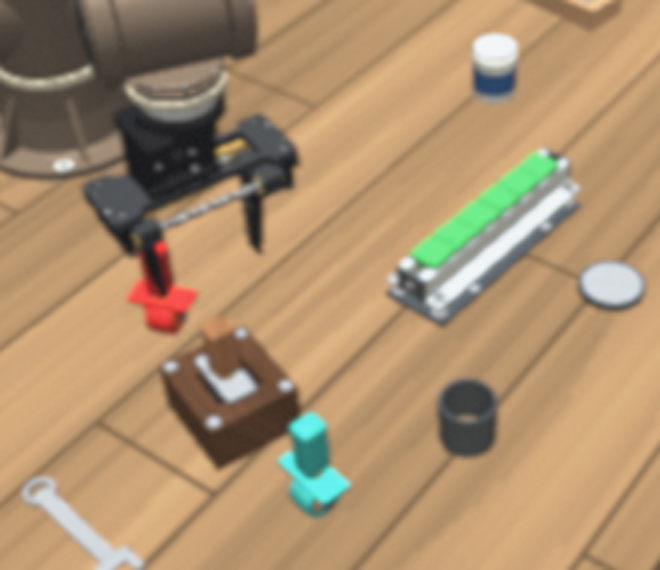

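The wrist view shows the handle at (280,207), square in its block at (282,190) as it was at the start. The bystanders haven't moved and the gripper is clear. Handing in.

```bash
python3 -c "
from plant import r
print(r.sign_off())"
```

```text
the job is handed in; nothing more can be done
None
```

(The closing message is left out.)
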